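# Seal the sloping dry box

## Robot

A 6-joint arm with a two-finger parallel gripper is mounted at the origin on the work surface. World frame = base frame: x ahead of the robot, y to its left, z up, the work surface at z = 0. Lengths are in m, angles in degrees, forces in N, time in s.
With the tool pointing down it reaches from about 0.375 to 0.9 m from the base axis. Payload 3.1 kg.
Tool frame: the origin (TCP) lies at the very end of the fingers, on their centre line; the grasp point (between the pads) lies bot.grip_point_offset behind it (bot.grip_point_offset is the distance from the TCP to the grasp point, in m); z points along the fingers, y is the line along which they close (so a half turn about z gives the same grasp; the last joint's range is limited). The gripper opens to 87 mm and grips with 3 to 60 N. Pads are 19 mm wide; open, the fingers measure 117 mm over their backs; the gripper's body (75 mm by 190 mm) begins 51 mm behind the grasp point.
Start: joints at [66.893, 30.224, 82.088, -0, 67.689, -10.227], TCP at [0.139, 0.609, 0.223] pointing down, gripper open.
Joint ranges: [-176.69, 176.69], [-43.24, 126.21], [12.49, 139.97], [-82, 262], [0, 151.66], [-163.58, 163.58]. Speed limits (degrees/s): [159.86, 159.86, 180, 180, 180, 180].

## Interface

Orientations are given as a 3x3 rotation matrix whose columns are the frame's x, y, z axes.
In Python, from rig import bot, viewer, ticket gives the robot as it stands.
- The arm moves only by the tool servo_tool, never from a script. Its argument "targets" is a list of rows, each an object with "offset": the shift along the tool's x, y, z in m, a list of three; "dr": the turn, a rotation vector about the tool's x, y, z in degrees, a list of three. In form: [{"offset": [x, y, z], "dr": [ax, ay, az]}, ...]. A call has 1 to 20 rows; each row is the pose to reach, as a shift and turn from the pose commanded when the call began, along the tool's axes at that moment; what a row does not reach only later rows make up. A row lasts 1/12 s, in which the tool goes at most 41.7 mm and 7.16 degrees, less where a joint would pass 70% of its speed; a pose out of reach is approached as far as the arm can. A call with a gripper value outside its range is refused whole. "gripper" is the gripper command: -1 is fully open, 1 is shut, values between are in proportion, set as the call begins (left out, the last holds). The fingers move at their own pace and stop on an object; the grip force is fixed at half the most. Time passes only in rows, so rows that repeat a pose let the fingers close. It gives the time, the measured TCP pose, the force, the opening and the grip force at its end, in the units of the state.
- bot.read_state(): the state, without advancing time (a new reading comes with each control period).
- viewer.capture(name): name is "scene" or "top"; returns a dict with "color" (384x512x3 uint8, red, green, blue), "camera_matrix" (3x3 intrinsics, pixels), "R" (3x3) and "t" (3): a world point X has camera coordinates R X + t. Camera axes: x right, y down, z forward; pixel columns grow to the right and rows downward; lengths in m; the calibration is good to about 2 mm. A picture is of the moment at which its call begins. There is no depth.
- ticket.hand_in(): hands the job in; it is judged then, once.
The state is a dict: "time_s": time; "joint_positions": joint angles; "qvel": joint speeds; "tau": joint torques, N m; "position": TCP position; "tcp_rot": TCP orientation; "force": force on the tool from outside, world axes, zero at the start; "moment": the same for the moment, N m; "opening": opening from 0.0 (shut) to 1.0 (fully open); "grasp_force": force on a finger pad.
Only numpy, scipy, OpenCV 4.12 (cv2) and the standard library are available. Lean on these libraries where they do the work, as an engineer would, in place of code of your own. Each camera call takes 0.05 s, during which the arm holds its last target. There are 200 camera calls.

## Task

Close the dry box on the bench: lay its loose lid squarely on the sloping rim, keeping hold of it, tilted to match, until it rests flat on the seal (do not drop it on), then let go and press round the edge corner by corner until the seal is fully home everywhere. Press firmly but not brutally, and leave everything else on the bench where it is.

Things in the scene. Friction and masses are not known exactly. Their poses are not given: they have to be found in the camera images.
- lid_mid (a point): Middle of the loose grey plastic lid (0.25 to 0.4 kg), 22 mm above its underside, inside the handle; z points out of the top. Plate 160 (x) x 130 (y) x 8 mm thick; one solid handle bar on top, centred, 90 mm long along x, 22 mm wide along y, rising 36 mm above the plate (44 mm over all). Starts flat on the bench, handle up. Fits either way round (half turn about z).
- lid: The lid as a whole; origin at the centre of its underside, axes as lid_mid. It belongs centred on the dry box's rim, underside down, its x along the rim's x. While it lies on the seals it rocks by some mm until all four are in. Press it with closed fingers about 62 mm (x), 47 mm (y) from its middle, straight into the slope. It cracks above 90 N.
- seat (a point): Centre of the dry box's sloping mouth, in the plane of the rim's top at its LOWEST setting. z: normal of the mouth, 30 degrees from vertical, leaning to the low side; x: up the slope; y: level. The rim, a flat frame 160 (x) x 130 (y) mm outside, 14 mm wide, is firm but set anywhere 0 to 8 mm further out along z, different each time and not reported: find it by touch.
- drybox: The fixed grey wedge-shaped dry box, 170 x 150 mm, mouth centre 95 mm above the bench. Origin under its centre on the bench; x towards its high side. It carries rim and seals: at each corner of the rim a rubber L (arms 40 mm, 9 mm wide, 3 mm in from the rim's edge), up to 6 mm proud of the rim.
- lip (a point): Middle of the inner face of the 100 mm long lip along the low side of the mouth, 4 mm from the edge of a centred lid. The lip rises 14 mm above the rim, wherever that is set; the point is given for the lowest setting, level with the rim's top. Axes as seat. Two side cheeks, 60 mm long and as high as the lip, leave the lid 6 mm of play each side.
- seal_a (a joint): How far the seal at the -x, -y corner of the mouth (seat's axes) is pressed in, m: 0 = 6 mm proud of the rim, 0.006 = fully in, flush with the rim. Starts at 0 to 0.0015 and stays where pushed. Pressed through the lid it gives slowly at 9 to 12 N, then stops hard on the rim; 12 to 20 N is enough. A corner may need a second press.
- seal_b (a joint): How far the seal at the -x, +y corner of the mouth (seat's axes) is pressed in, m: 0 = 6 mm proud of the rim, 0.006 = fully in, flush with the rim. Starts at 0 to 0.0015 and stays where pushed. Pressed through the lid it gives slowly at 9 to 12 N, then stops hard on the rim; 12 to 20 N is enough. A corner may need a second press.
- seal_c (a joint): How far the seal at the +x, +y corner of the mouth (seat's axes) is pressed in, m: 0 = 6 mm proud of the rim, 0.006 = fully in, flush with the rim. Starts at 0 to 0.0015 and stays where pushed. Pressed through the lid it gives slowly at 9 to 12 N, then stops hard on the rim; 12 to 20 N is enough. A corner may need a second press.
- seal_d (a joint): How far the seal at the +x, -y corner of the mouth (seat's axes) is pressed in, m: 0 = 6 mm proud of the rim, 0.006 = fully in, flush with the rim. Starts at 0 to 0.0015 and stays where pushed. Pressed through the lid it gives slowly at 9 to 12 N, then stops hard on the rim; 12 to 20 N is enough. A corner may need a second press.
- jar_mid (a point): Bystander: small open empty glass jar, 58 mm across, 72 mm tall, standing; the point is on its axis half-way up.
- screwdriver_mid (a point): Bystander: screwdriver, about 190 mm long, lying flat; the point is at about the middle of its length.
- spanner_mid (a point): Bystander: steel adjustable spanner, 205 mm long, lying flat; the point is at about the middle of its length.
- tape_mid (a point): Bystander: yellow plastic tape dispenser, 150 x 55 mm, 84 mm tall; the point is at its middle.
- tin_mid (a point): Bystander: closed tin can, 66 mm across, 100 mm tall, standing; the point is on its axis half-way up.
- carton_mid (a point): Bystander: cardboard carton 90 x 70 x 55 mm; the point is at its centre.
- offcut_mid (a point): Bystander: flat wooden offcut 140 x 50 x 22 mm; the point is at its centre.
Not all that is in view belongs to the job. What is shaped like the lid but red is not meant.

How it is judged:
By the outcome, as a careful person would: the job done as asked, in the order asked, and still so for the second after the job is handed in, with the robot touching nothing.
It also fails if it takes over 67 s, if anything falls off the work surface, if the arm or the gripper's body presses on something with over 40 N, if the wrist force passes 120 N, or if a joint passes its speed limit or range.

## Working session

There is one attempt and no reset: what is moved stays moved. The work goes in short steps, Python scripts to look and compute and a tool call to move; the robot and the scene stay as the last step left them, time stands still between calls to the robot, and variables do not carry over. Pictures are saved under pics/ and viewed, at most 10 in all, crops included, and the job is handed in when it is done.

Besides the shell and the picture viewer there is one more tool, called after "Call:" as name(argument=value, ...), one argument or row to a line, values as JSON. servo_tool: Moves the arm, as the interface text tells. Its arguments: {"type":"object","properties":{"targets":{"type":"array"},"gripper":{"type":"number"}},"required":["targets"]}

```bash
mkdir -p pics; ls; python3 - <<'E'
from rig import bot, viewer, ticket
import cv2,numpy as np
for n in("scene","top"):
    c=viewer.capture(n); cv2.imwrite(f"pics/{n}0.png",cv2.resize(c["color"][:,:,::-1],None,fx=1.5,fy=1.5,interpolation=cv2.INTER_CUBIC))
    np.savez(f"{n}0.npz",**c)
    print(n,c["camera_matrix"].round(1).tolist(),(-c["R"].T@c["t"]).round(3),c["R"].round(3).tolist())
print(bot.read_state(),bot.grip_point_offset)
E
```

```text
pics
scene [[430.2, 0.0, 250.1], [0.0, 430.2, 193.7], [0.0, 0.0, 1.0]] [ 1.297 -0.397  1.408] [[0.418, 0.908, 0.012], [0.757, -0.341, -0.557], [-0.502, 0.242, -0.83]]
top [[375.7, 0.0, 250.7], [0.0, 375.7, 187.4], [0.0, 0.0, 1.0]] [ 0.244 -0.003  1.197] [[0.092, -0.996, 0.006], [-0.973, -0.091, -0.211], [0.211, 0.014, -0.977]]
{'time_s': 0.1, 'joint_positions': array([ 6.68923737e+01,  3.02744993e+01,  8.21475883e+01,  4.80407364e-04,
        6.76902216e+01, -1.02261383e+01]), 'qvel': array([-0.11219711, -0.10346043, -0.12167313, -0.00795261, -0.06319718,
        0.04694442]), 'tau': array([-2.16767953e-04, -4.40986204e+01, -1.77151090e+01,  6.34800363e-02,
        5.34287898e-02, -6.33944524e-05]), 'position': array([0.13903208, 0.6086737 , 0.22166836]), 'tcp_rot': array([[-9.74832425e-01,  2.22937524e-01, -7.76419636e-04],
       [ 2.22938592e-01,  9.74830829e-01, -1.79985396e-03],
       [ 3.55622811e-04, -1.92764991e-03, -9.99998079e-01]]), 'force': array([-0.26191761,  0.43018359,  0.89284786]), 'moment': array([ 0.03469652, -0.0248077 ,  0.0198408 ]), 'grasp_force': 0.0, 'opening': 1.0032677122584923} 0.0187
```

View pics/scene0.png

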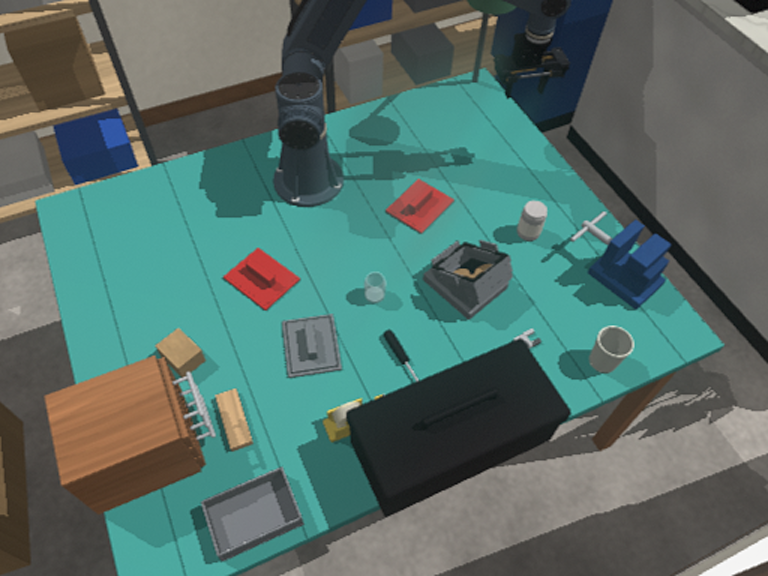

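View pics/top0.png

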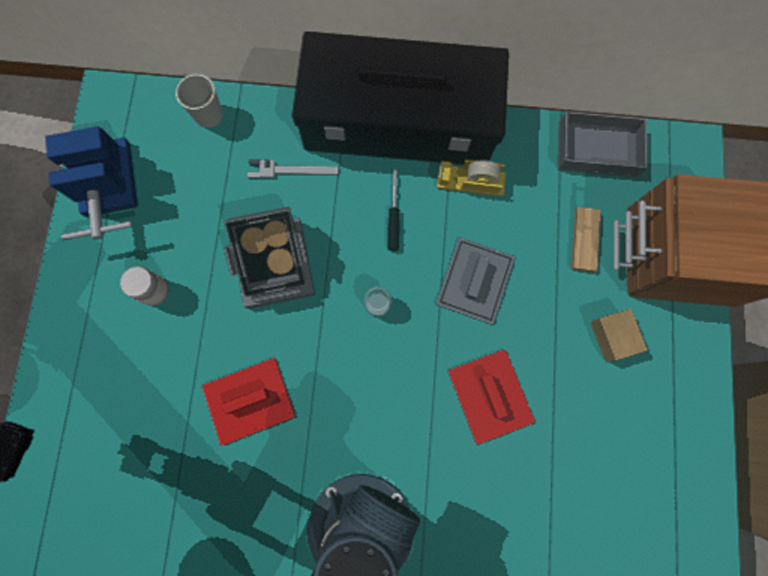

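Top view: the grey lid is at about (475,280). Lookalikes are red plates at (250,400) and (490,395) and a grey tray at (603,143). In the scene view the lid is at (312,345) and the reds at (262,278) and (420,205). By the description it is the grey plate with a handle. The dry box is at top (270,255), scene (470,278). Next I take close crops of both.

```bash
cat > crop.py <<'E'
import cv2,numpy as np
def panel(img,x,y,w,h,s):
    p=cv2.resize(img[y:y+h,x:x+w,::-1],None,fx=s,fy=s,interpolation=cv2.INTER_CUBIC)
    p=p.copy()
    for i in range(0,w,10): cv2.line(p,(int(i*s),0),(int(i*s),5),(0,0,255),1); cv2.putText(p,str(x+i),(int(i*s),16),0,.35,(0,0,255),1)
    for i in range(0,h,10): cv2.line(p,(0,int(i*s)),(5,int(i*s)),(0,0,255),1); cv2.putText(p,str(y+i),(7,int(i*s)+4),0,.35,(0,0,255),1)
    return p
E
python3 - <<'E'
from crop import *
S=np.load("scene0.npz")["color"];T=np.load("top0.npz")["color"]
cv2.imwrite("pics/lid.png",np.hstack([panel(T,285,152,66,70,6),panel(S,178,202,66,70,6)]))
cv2.imwrite("pics/box.png",np.hstack([panel(T,142,128,80,84,5),panel(S,272,150,80,84,5)]))
E
```

```text
(no output)
```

View pics/lid.png

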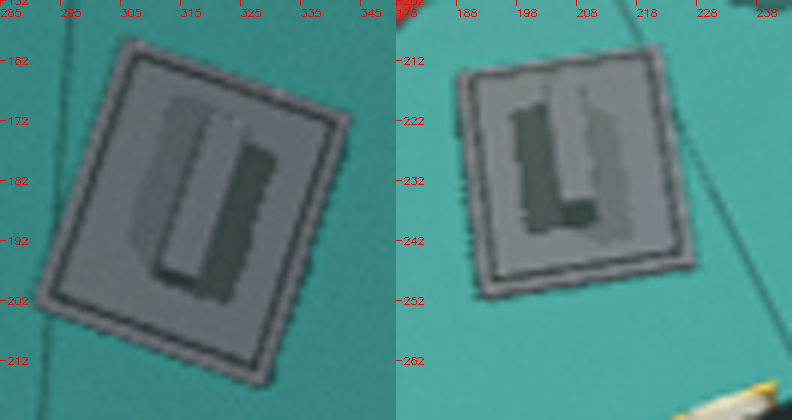

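View pics/box.png

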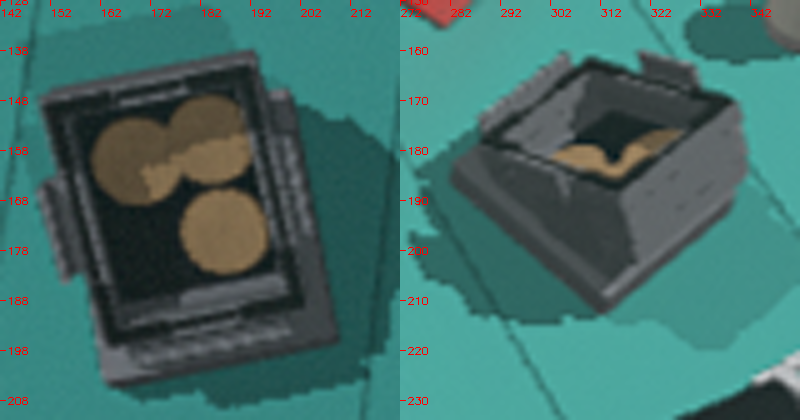

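```bash
cat > fit.py <<'E'
import numpy as np,cv2
from scipy.optimize import least_squares
from scipy.spatial.transform import Rotation as Ro
C={n:dict(np.load(n+"0.npz")) for n in("scene","top")}
def proj(n,X):
    c=C[n]; q=(c["R"]@np.atleast_2d(X).T).T+c["t"]; q=q@c["camera_matrix"].T; return q[:,:2]/q[:,2:]
Rz=lambda a:Ro.from_euler('z',a).as_matrix()
c30,s30=np.cos(np.pi/6),np.sin(np.pi/6)
SL=np.array([[c30,0,-s30],[0,1,0],[s30,0,c30]])
E
cat > f1.py <<'E'
from fit import *
# corner order: far-left(+x+y), far-right(+x-y), near-right(-x-y), near-left(-x+y)
lt=np.array([[306.3,158.7],[343,171.7],[329.3,216.2],[291.3,202.5]]); ls=np.array([[227.8,246.2],[192,251.7],[188.3,214.2],[221.2,209.5]])
sg=np.array([[1,1],[1,-1],[-1,-1],[-1,1]])
def lid(p,h=None): 
    P=np.c_[sg*[.08,.065],np.full(4,p[3])]; return P@Rz(p[2]).T+[p[0],p[1],0]
r=least_squares(lambda p:np.r_[(proj("top",lid(p))-lt).ravel(),(proj("scene",lid(p))-ls).ravel()],[.6,-.2,-.3,.008])
print("lid",r.x.round(4),np.rad2deg(r.x[2]).round(2),r.fun.round(1))
bt=np.array([[151,147.6],[192,139],[202,189],[164,197]]); bs=np.array([[339,170],[316,187],[289,178],[312,162]])
gt=np.array([[209.6,196],[164,204.6]]); gs=np.array([[313,211],[283,184]])
def rim(p): return np.c_[sg*[.08,.065],np.full(4,p[3])]@SL.T@Rz(p[2]).T+[p[0],p[1],.095]
def base(p): return np.c_[sg*[.085,.075],np.zeros(4)]@Rz(p[2]).T+[p[0],p[1],0]
def f(p):
    b=base(p); return np.r_[(proj("top",rim(p))-bt).ravel(),(proj("scene",rim(p))-bs).ravel(),(proj("top",b[[2,3]])-gt).ravel(),(proj("scene",b[[1,2]])-gs).ravel()]
r2=least_squares(f,[.65,.25,.2,.004]); print("box",r2.x.round(4),np.rad2deg(r2.x[2]).round(2)); print(r2.fun.reshape(-1,2).round(1).tolist())
np.savez("fit.npz",lid=r.x,box=r2.x)
from crop import panel
L,B=r.x,r2.x
def dr(p,n,P,x,y,s,col,closed=True):
    q=((proj(n,P)-[x,y]+.5)*s).round().astype(np.int32); cv2.polylines(p,[q],closed,col,1,cv2.LINE_AA)
out=[]
for n,x,y in(("top",142,128),("scene",272,150)):
    p=panel(C[n]["color"],x,y,80,84,5)
    M=SL.T@Rz(B[2]).T
    T=lambda a:np.array(a,float)@M+[B[0],B[1],.095]
    d=B[3]
    dr(p,n,rim(B),x,y,5,(0,255,0)); dr(p,n,base(B),x,y,5,(255,0,0))
    dr(p,n,T([[i*.066,j*.051,d] for i,j in sg]),x,y,5,(0,255,0))
    dr(p,n,T([[-.084,-.05,d],[-.084,-.05,d+.014],[-.084,.05,d+.014],[-.084,.05,d]]),x,y,5,(0,255,255))
    for s in(-1,1): dr(p,n,T([[-.03,s*.071,d],[-.03,s*.071,d+.014],[.03,s*.071,d+.014],[.03,s*.071,d]]),x,y,5,(255,0,255))
    out.append(p)
cv2.imwrite("pics/boxfit.png",np.hstack(out))
E
python3 f1.py
```

```text
lid [ 0.525  -0.2012 -0.2542 -0.0038] -14.56 [-0.6 -0.5  0.  -0.6 -0.7  0.1 -0.9  0.2 -0.8  0.  -0.5  0.  -1.1  0.2
 -0.3  0. ]
box [ 0.5189  0.2422  0.2903 -0.0015] 16.64
[[-2.2, -0.9], [0.1, -0.4], [1.3, -0.2], [-2.2, -0.1], [1.1, -0.1], [-0.1, 1.8], [-1.8, 0.3], [-1.5, -0.9], [-0.5, 0.5], [-0.8, 0.9], [-1.0, 1.4], [-1.6, 0.9]]
```

View pics/boxfit.png

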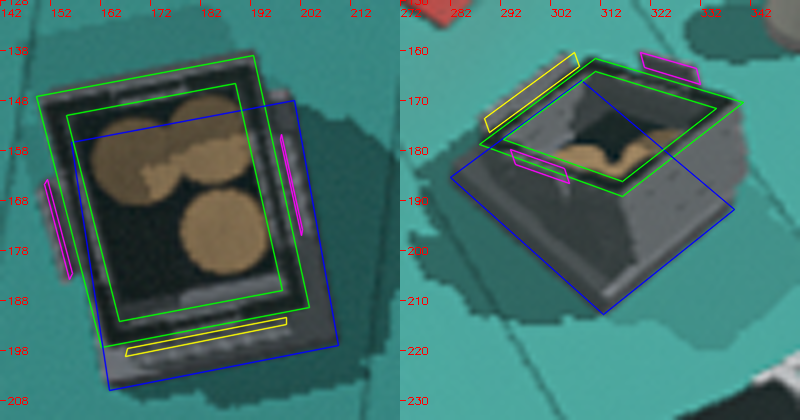

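```bash
sed -e 's/def rim(p): return np.c_\[sg\*\[.08,.065\],np.full(4,p\[3\])\]/def rim(p): return np.c_[sg*[.077,.062],np.full(4,p[3]+.005)]/' -e 's/boxfit/boxfit2/' f1.py > f2.py; python3 f2.py
python3 - <<'E'
from fit import *
# render-based refinement: dark-vs-grey score for seal L's over x,y,yaw,d in both views (seal dark, rim margin outside lighter)
sg=[(1,1),(1,-1),(-1,-1),(-1,1)]
from scipy.ndimage import map_coordinates
G={n:C[n]["color"].astype(float).mean(2) for n in C}
def pts(u):  # points along L arms with lateral offset u from rim edge (m, inwards)
    P=[]
    for i,j in sg:
        for t in np.linspace(.012,.040,12):
            P.append([i*(.08-.003-t),j*(.065-u)]); P.append([i*(.08-u),j*(.065-.003-t)])
    return np.array(P)
def T(p,P,z): return np.c_[P,np.full(len(P),z)]@SL.T@Rz(p[2]).T+[p[0],p[1],.095]
def score(p,n):
    s=lambda u,z:map_coordinates(G[n],proj(n,T(p,pts(u),z))[:,::-1].T,order=1)
    return np.mean(s(.0075,p[3]+.0055))
from scipy.optimize import minimize
for n in(("top",),("scene",),("top","scene")):
  best=None
  for d in(0,.004,.008):
   for st in np.random.default_rng(0).normal(0,1,(12,3)):
    r=minimize(lambda q:sum(score([q[0],q[1],q[2],d],m) for m in n),np.array([.517,.242,.29])+st*[.004,.004,.02],method="Nelder-Mead",options=dict(initial_simplex=None,xatol=1e-4,fatol=1e-2))
    if best is None or r.fun<best[0]: best=(r.fun,r.x.round(4),d)
   print(n,d,best)
   best=None
E
```

```text
lid [ 0.525  -0.2012 -0.2542 -0.0038] -14.56 [-0.6 -0.5  0.  -0.6 -0.7  0.1 -0.9  0.2 -0.8  0.  -0.5  0.  -1.1  0.2
 -0.3  0. ]
box [ 0.5194  0.2421  0.2916 -0.0053] 16.71
[[-1.0, -0.1], [-0.7, 0.7], [0.1, -1.0], [-1.5, -1.2], [-0.1, 0.0], [-0.1, 1.0], [-0.8, -0.1], [-1.5, -0.5], [-0.4, 0.4], [-0.7, 0.8], [-0.9, 1.5], [-1.5, 1.1]]
('top',) 0 (np.float64(31.90223877400067), array([0.5185, 0.2399, 0.2983]), 0)
('top',) 0.004 (np.float64(31.842558676281726), array([0.5196, 0.24  , 0.303 ]), 0.004)
('top',) 0.008 (np.float64(31.867108564150566), array([0.5207, 0.2397, 0.3032]), 0.008)
('scene',) 0 (np.float64(41.11247184007075), array([0.5234, 0.2371, 0.2949]), 0)
('scene',) 0.004 (np.float64(41.178455346047635), array([0.5273, 0.236 , 0.2956]), 0.004)
('scene',) 0.008 (np.float64(41.280718900109726), array([0.5313, 0.235 , 0.2944]), 0.008)
('top', 'scene') 0 (np.float64(83.05806495946194), array([0.5213, 0.239 , 0.2996]), 0)
('top', 'scene') 0.004 (np.float64(95.63342510429081), array([0.5245, 0.2323, 0.3028]), 0.004)
('top', 'scene') 0.008 (np.float64(106.20939718324311), array([0.5267, 0.2307, 0.3093]), 0.008)
```

View pics/boxfit2.png

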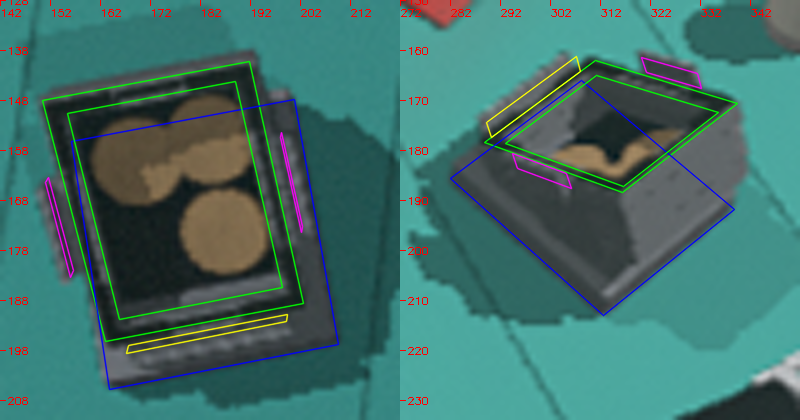

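```bash
cat > f3.py <<'E'
exec(open("f2.py").read().split("r=least")[0])
exec("bt=np"+open("f2.py").read().split("bt=np")[1].split("r2=")[0])
for o in(lt,ls,bt,bs,gt,gs): o-=.42
r=least_squares(lambda p:np.r_[(proj("top",lid(p))-lt).ravel(),(proj("scene",lid(p))-ls).ravel()],[.6,-.2,-.3,.008])
print("lid free z",r.x.round(4),r.fun.round(1))
def g(p):
    q=[p[0],p[1],p[2],.008]; b=p[3:5]
    return np.r_[(proj("top",lid(q))+b-lt).ravel(),(proj("scene",lid(q))+b-ls).ravel()]
r=least_squares(g,[.6,-.2,-.3,0,0]); print("lid z8+bias",r.x.round(4),np.rad2deg(r.x[2]),r.fun.round(1)); b=r.x[3:]
for bb in(0*b,b):
    r2=least_squares(lambda p:f(p)+np.tile(bb,12),[.52,.24,.29,.004]); print("box",r2.x.round(4),np.rad2deg(r2.x[2]));print(r2.fun.reshape(-1,2).round(1).tolist())
E
python3 f3.py
```

```text
Traceback (most recent call last):
  File "f3.py", line 3, in <module>
    for o in(lt,ls,bt,bs,gt,gs): o-=.42
                                 ^^^^^^
numpy._core._exceptions._UFuncOutputCastingError: Cannot cast ufunc 'subtract' output from dtype('float64') to dtype('int64') with casting rule 'same_kind'
```

```bash
sed -i 's/^for o in.*/lt,ls,bt,bs,gt,gs=[o-.42 for o in(lt,ls,bt,bs,gt,gs)]/' f3.py; python3 f3.py
```

```text
lid free z [ 0.5251 -0.2006 -0.2543 -0.001 ] [-0.2 -0.4  0.5 -0.5 -0.3  0.3 -0.6  0.5 -0.2  0.1 -0.   0.1 -0.6  0.2
  0.3 -0. ]
lid z8+bias [ 0.5262 -0.1996 -0.2544 -0.0477  0.9632] -14.578781735896703 [-0.2 -0.6  0.8 -0.6 -0.   0.5 -0.6  0.6  0.   0.1  0.   0.1 -0.5  0.1
  0.5 -0.1]
box [ 0.5201  0.2425  0.2866 -0.0027] 16.420036342080557
[[-0.7, 0.1], [-0.2, 1.1], [0.4, -0.4], [-1.3, -0.9], [0.4, 0.1], [0.2, 1.0], [-0.3, -0.2], [-1.0, -0.6], [-0.2, 0.7], [-0.5, 0.9], [-0.4, 2.0], [-0.9, 1.5]]
box [0.5229 0.2427 0.2818 0.003 ] 16.1481457777856
[[-0.9, 0.4], [-0.2, 1.5], [0.2, 0.3], [-1.7, -0.3], [0.5, 0.4], [0.1, 1.2], [-0.4, -0.0], [-0.9, -0.3], [-0.3, 0.9], [-0.6, 0.9], [-0.2, 3.5], [-0.6, 2.8]]
```

```bash
cat > h.py <<'E'
from rig import bot,viewer,ticket
from fit import *
LID=np.array([.5253,-.2003]);LYAW=np.deg2rad(-14.6)
BOX=np.array([.521,.242,.095]);BYAW=np.deg2rad(16.7)
RL=Rz(LYAW)@np.diag([-1,1,-1]); RS=Rz(BYAW)@SL; RB=RS@np.diag([-1,1,-1])
def go(P,R,P0=None,R0=None):
    s=bot.read_state(); P0=s["position"] if P0 is None else P0; R0=s["tcp_rot"] if R0 is None else R0
    print("offset",(R0.T@(np.array(P)-P0)).round(4).tolist(),"dr",np.rad2deg(Ro.from_matrix(R0.T@R).as_rotvec()).round(2).tolist())
def seat(): 
    s=bot.read_state(); print("t",s["time_s"],"tcp in seat",(RS.T@(s["position"]-BOX)).round(4),"F seat",(RS.T@s["force"]).round(1),"F",s["force"].round(1),"M",s["moment"].round(2),"ang err",np.rad2deg(Ro.from_matrix(RB.T@s["tcp_rot"]).as_rotvec()).round(2),"open",round(s["opening"],3),"grip",round(s["grasp_force"],1))
E
python3 - <<'E'
from h import *
go([.48,.25,.25],RL); go([*LID,.15],RL); go([*LID,.03],RL)
E
```

```text
offset [-0.4123, -0.2737, -0.028] dr [-0.11, -0.02, 1.72]
offset [-0.5569, -0.7024, 0.0728] dr [-0.11, -0.02, 1.72]
offset [-0.557, -0.7021, 0.1928] dr [-0.11, -0.02, 1.72]
```

Call:
servo_tool(
  targets=[
    {"offset":[-0.035,-0.023,-0.028],"dr":[-0.11,-0.02,1.72]},
    {"offset":[-0.07,-0.045,-0.028],"dr":[-0.11,-0.02,1.72]},
    {"offset":[-0.105,-0.068,-0.028],"dr":[-0.11,-0.02,1.72]},
    {"offset":[-0.14,-0.09,-0.028],"dr":[-0.11,-0.02,1.72]},
    {"offset":[-0.21,-0.136,-0.028],"dr":[-0.11,-0.02,1.72]},
    {"offset":[-0.28,-0.18,-0.028],"dr":[-0.11,-0.02,1.72]},
    {"offset":[-0.35,-0.227,-0.028],"dr":[-0.11,-0.02,1.72]},
    {"offset":[-0.412,-0.274,-0.028],"dr":[-0.11,-0.02,1.72]},
    {"offset":[-0.412,-0.274,-0.028],"dr":[-0.11,-0.02,1.72]},
    {"offset":[-0.557,-0.702,0.073],"dr":[-0.11,-0.02,1.72]},
    {"offset":[-0.557,-0.702,0.073],"dr":[-0.11,-0.02,1.72]},
    {"offset":[-0.557,-0.702,0.073],"dr":[-0.11,-0.02,1.72]},
    {"offset":[-0.557,-0.702,0.073],"dr":[-0.11,-0.02,1.72]},
    {"offset":[-0.557,-0.702,0.073],"dr":[-0.11,-0.02,1.72]},
    {"offset":[-0.557,-0.702,0.073],"dr":[-0.11,-0.02,1.72]},
    {"offset":[-0.557,-0.702,0.073],"dr":[-0.11,-0.02,1.72]},
    {"offset":[-0.557,-0.702,0.073],"dr":[-0.11,-0.02,1.72]},
    {"offset":[-0.557,-0.702,0.073],"dr":[-0.11,-0.02,1.72]},
    {"offset":[-0.557,-0.702,0.073],"dr":[-0.11,-0.02,1.72]},
    {"offset":[-0.557,-0.702,0.073],"dr":[-0.11,-0.02,1.72]},
  ],
  gripper=-1,
)

```text
time_s: 1.77
position: [0.5001, -0.0962, 0.1685]
tcp_rot: [[-0.968, 0.253, 0.0], [0.253, 0.968, 0.002], [0.0, 0.002, -1.0]]
force: [0.9, -0.0, 0.5]
opening: 1.0
grasp_force: 0.0
```

Call:
servo_tool(
  targets=[
    {"offset":[-0.03,-0.06,0.013],"dr":[0,0,0]},
    {"offset":[-0.03,-0.06,0.013],"dr":[0,0,0]},
    {"offset":[-0.03,-0.06,0.013],"dr":[0,0,0]},
    {"offset":[-0.03,-0.06,0.013],"dr":[0,0,0]},
  ],
)

```text
time_s: 2.1
position: [0.5139, -0.1612, 0.1551]
tcp_rot: [[-0.967, 0.255, -0.0], [0.255, 0.967, 0.003], [0.001, 0.003, -1.0]]
force: [-0.4, 0.4, 0.2]
opening: 0.993
grasp_force: 0.0
```

```bash
python3 - <<'E'
from h import *
for z in(.08,.013): go([*LID,z],RL)
E
```

```text
offset [-0.0211, -0.0351, 0.075] dr [0.15, -0.07, -0.19]
offset [-0.0211, -0.0352, 0.142] dr [0.15, -0.07, -0.19]
```

Call:
servo_tool(
  targets=[
    {"offset":[-0.021,-0.035,0.04],"dr":[0.15,-0.07,-0.2]},
    {"offset":[-0.021,-0.035,0.075],"dr":[0.15,-0.07,-0.2]},
    {"offset":[-0.021,-0.035,0.1],"dr":[0.15,-0.07,-0.2]},
    {"offset":[-0.021,-0.035,0.12],"dr":[0.15,-0.07,-0.2]},
    {"offset":[-0.021,-0.035,0.132],"dr":[0.15,-0.07,-0.2]},
    {"offset":[-0.021,-0.035,0.137],"dr":[0.15,-0.07,-0.2]},
    {"offset":[-0.021,-0.035,0.137],"dr":[0.15,-0.07,-0.2]},
    {"offset":[-0.021,-0.035,0.137],"dr":[0.15,-0.07,-0.2]},
  ],
)

```text
time_s: 2.77
position: [0.5265, -0.1983, 0.0198]
tcp_rot: [[-0.969, 0.248, 0.002], [0.248, 0.969, -0.002], [-0.003, -0.001, -1.0]]
force: [0.5, 0.9, -0.2]
opening: 0.999
grasp_force: 0.0
```

```bash
python3 - <<'E'
from h import *
from crop import *
go([*LID,.014],RL)
S=viewer.capture("scene")["color"];T=viewer.capture("top")["color"]
cv2.imwrite("pics/grasp.png",np.hstack([panel(T,285,152,66,70,6),panel(S,178,202,66,70,6)]))
E
```

```text
offset [0.0007, -0.0022, 0.0058] dr [-0.06, 0.16, 0.27]
```

View pics/grasp.png

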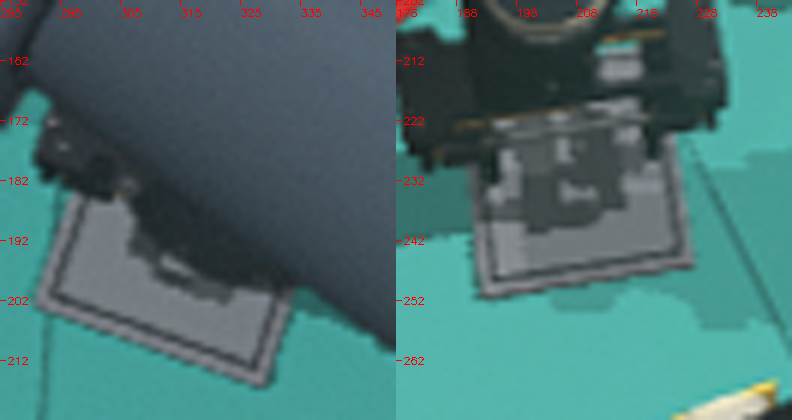

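The picture shows the fingers straddling the grey lid, scene panel about (570,180), with the plate unmoved. Lowering slightly and closing.

Call:
servo_tool(
  targets=[
    {"offset":[0.001,-0.002,0.0055],"dr":[-0.06,0.16,0.2]},
    {"offset":[0.001,-0.002,0.0055],"dr":[-0.06,0.16,0.2]},
    {"offset":[0.001,-0.002,0.0055],"dr":[-0.06,0.16,0.2]},
  ],
)

```text
time_s: 3.12
position: [0.5244, -0.2007, 0.0137]
tcp_rot: [[-0.968, 0.252, -0.001], [0.252, 0.968, 0.0], [0.001, 0.0, -1.0]]
force: [0.3, 0.7, -0.7]
opening: 1.0
grasp_force: 0.0
```

Call:
servo_tool(
  targets=[
    {"offset":[0,0,0],"dr":[0,0,0]},
    {"offset":[0,0,0],"dr":[0,0,0]},
    {"offset":[0,0,0],"dr":[0,0,0]},
    {"offset":[0,0,0],"dr":[0,0,0]},
    {"offset":[0,0,0],"dr":[0,0,0]},
    {"offset":[0,0,0],"dr":[0,0,0]},
    {"offset":[0,0,0],"dr":[0,0,0]},
    {"offset":[0,0,0],"dr":[0,0,0]},
  ],
  gripper=1,
)

```text
time_s: 3.78
position: [0.5244, -0.2005, 0.0134]
tcp_rot: [[-0.968, 0.252, -0.001], [0.252, 0.968, 0.001], [0.001, 0.0, -1.0]]
force: [0.1, -0.8, -0.3]
opening: 0.477
grasp_force: 0.0
```

```bash
python3 - <<'E'
from h import *
s=bot.read_state();print(s["opening"],s["grasp_force"],s["position"],s["force"])
A=BOX+RS@[0,0,.16]; print(A,BOX+RS@[0,0,.045])
go([.5,-.1,.2],RL); go([*A],RB)
E
```

```text
0.47731247544594607 0.0 [ 0.52440509 -0.20047391  0.01339987] [ 0.06397747 -0.76139947 -0.26083492]
[0.4443742  0.21901116 0.23356406] [0.49944899 0.23553439 0.13397114]
offset [0.0492, 0.0911, -0.1865] dr [0.02, -0.07, -0.0]
offset [0.1835, 0.3858, -0.2198] dr [-8.16, -29.31, -30.59]
```

Still closing; wait longer.

Call:
servo_tool(
  targets=[
    {"offset":[0,0,0],"dr":[0,0,0]},
    {"offset":[0,0,0],"dr":[0,0,0]},
    {"offset":[0,0,0],"dr":[0,0,0]},
    {"offset":[0,0,0],"dr":[0,0,0]},
    {"offset":[0,0,0],"dr":[0,0,0]},
    {"offset":[0,0,0],"dr":[0,0,0]},
  ],
)

```text
time_s: 4.28
position: [0.5243, -0.2001, 0.0134]
tcp_rot: [[-0.968, 0.252, -0.001], [0.252, 0.968, 0.001], [0.002, 0.001, -1.0]]
force: [1.0, 2.0, 0.3]
opening: 0.251
grasp_force: 30.0
```

Call:
servo_tool(
  targets=[
    {"offset":[0,0,-0.006],"dr":[0,0,0]},
    {"offset":[0,0,-0.018],"dr":[0,0,0]},
    {"offset":[0,0,-0.038],"dr":[0,0,0]},
    {"offset":[0,0,-0.064],"dr":[0,0,0]},
    {"offset":[0,0,-0.092],"dr":[0,0,0]},
    {"offset":[0,0,-0.12],"dr":[0,0,0]},
    {"offset":[0,0,-0.145],"dr":[0,0,0]},
    {"offset":[0,0,-0.162],"dr":[0,0,0]},
    {"offset":[0,0,-0.17],"dr":[0,0,0]},
    {"offset":[0,0,-0.17],"dr":[0,0,0]},
    {"offset":[0,0,-0.17],"dr":[0,0,0]},
  ],
)

```text
time_s: 5.2
position: [0.524, -0.2004, 0.1834]
tcp_rot: [[-0.968, 0.252, -0.001], [0.252, 0.968, 0.001], [0.002, 0.0, -1.0]]
force: [-0.3, 0.2, -4.0]
opening: 0.252
grasp_force: 30.0
```

```bash
python3 - <<'E'
from h import *
seat(); A=BOX+RS@[0,0,.12]; print(A); go(A,RB)
E
```

```text
t 5.2 tcp in seat [-0.0634 -0.4247  0.1386] F seat [-2.2  0.3 -3.3] F [-0.3  0.2 -4. ] M [-0.    0.02  0.02] ang err [ 8.16 29.33 30.59] open 0.252 grip 30.0
[0.46353065 0.22475837 0.19892305]
offset [0.1658, 0.3962, -0.0152] dr [-8.16, -29.33, -30.59]
```

Call:
servo_tool(
  targets=[
    {"offset":[0.004,0.01,-0.001],"dr":[-0.4,-1.5,-1.5]},
    {"offset":[0.013,0.03,-0.003],"dr":[-1.2,-4.4,-4.6]},
    {"offset":[0.025,0.06,-0.006],"dr":[-2.3,-8.2,-8.6]},
    {"offset":[0.038,0.09,-0.009],"dr":[-3.4,-12.3,-12.8]},
    {"offset":[0.05,0.12,-0.012],"dr":[-4.6,-16.4,-17.1]},
    {"offset":[0.063,0.15,-0.015],"dr":[-5.7,-20.5,-21.4]},
    {"offset":[0.075,0.18,-0.015],"dr":[-6.9,-24.6,-25.7]},
    {"offset":[0.088,0.21,-0.015],"dr":[-7.7,-27.6,-28.7]},
    {"offset":[0.1,0.24,-0.015],"dr":[-8.16,-29.33,-30.59]},
    {"offset":[0.113,0.27,-0.015],"dr":[-8.16,-29.33,-30.59]},
    {"offset":[0.125,0.3,-0.015],"dr":[-8.16,-29.33,-30.59]},
    {"offset":[0.138,0.33,-0.015],"dr":[-8.16,-29.33,-30.59]},
    {"offset":[0.15,0.36,-0.015],"dr":[-8.16,-29.33,-30.59]},
    {"offset":[0.16,0.38,-0.015],"dr":[-8.16,-29.33,-30.59]},
    {"offset":[0.1645,0.392,-0.015],"dr":[-8.16,-29.33,-30.59]},
    {"offset":[0.166,0.396,-0.015],"dr":[-8.16,-29.33,-30.59]},
    {"offset":[0.166,0.396,-0.015],"dr":[-8.16,-29.33,-30.59]},
    {"offset":[0.166,0.396,-0.015],"dr":[-8.16,-29.33,-30.59]},
    {"offset":[0.166,0.396,-0.015],"dr":[-8.16,-29.33,-30.59]},
    {"offset":[0.166,0.396,-0.015],"dr":[-8.16,-29.33,-30.59]},
  ],
)

```text
time_s: 6.87
position: [0.4635, 0.2236, 0.198]
tcp_rot: [[-0.831, -0.286, 0.478], [-0.248, 0.958, 0.143], [-0.499, 0.0, -0.867]]
force: [-0.8, 0.1, -3.4]
opening: 0.254
grasp_force: 30.0
```

```bash
python3 - <<'E'
from h import *
seat(); print(bot.read_state()["joint_positions"].round(1)); go(BOX+RS@[0,0,.05],RB)
from crop import *
S=viewer.capture("scene")["color"];T=viewer.capture("top")["color"]
cv2.imwrite("pics/above.png",np.hstack([panel(T,132,118,100,105,4),panel(S,262,130,100,105,4)]))
E
```

```text
t 6.8667 tcp in seat [-0.0008 -0.0011  0.1194] F seat [-2.4  0.3 -2.6] F [-0.8  0.1 -3.4] M [-0.21  0.62  0.01] ang err [0.03 0.09 0.07] open 0.254 grip 30.0
[  11.8   17.7  121.6   12.6   11.1 -106.5]
offset [-0.0009, 0.0011, 0.0694] dr [-0.03, -0.09, -0.07]
```

View pics/above.png

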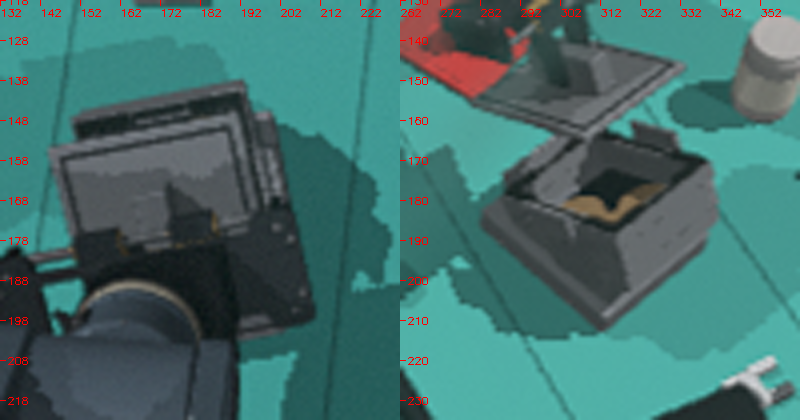

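```bash
cat > f4.py <<'E'
from h import *
P=bot.read_state()["position"];R=bot.read_state()["tcp_rot"]
# tool frame: lid x=-tool x, y=tool y; underside at tool z=+.0134
def cor(o): 
    L=np.array([[s*.08,t*.065,0] for s,t in((1,1),(1,-1),(-1,-1))])
    return (np.c_[-L[:,0]-o[0],L[:,1]+o[1],np.full(3,.0054)])@R.T+P
mt=np.array([[144.1,155.6],[191.6,148.1]]); ms=np.array([[332.4,145.9],[309.1,164.1],[279.1,153.9]])
for o in([0,0],None):
    if o is None: o=least_squares(lambda o:np.r_[(proj("top",cor(o)[:2])-mt).ravel(),(proj("scene",cor(o))-ms).ravel()],[0,0]).x
    print(np.round(o,4),(proj("top",cor(o)[:2])-mt).round(1).tolist(),(proj("scene",cor(o))-ms).round(1).tolist())
for n,k,m in(("top",2,mt),("scene",3,ms)): print(n,least_squares(lambda o:(proj(n,cor(o)[:k])-m).ravel(),[0,0]).x.round(4))
E
python3 f4.py
```

```text
[0 0] [[-1.3, -1.2], [-0.7, -2.8]] [[0.8, -2.0], [-1.4, -1.4], [-0.4, -0.2]]
[-0.0029 -0.001 ] [[-0.6, -0.3], [-0.1, -1.8]] [[0.0, -2.0], [-2.2, -1.5], [-1.1, -0.2]]
top [-0.0058 -0.0013]
scene [ 0.0073 -0.0054]
```

Call:
servo_tool(
  targets=[
    {"offset":[0,0,0.005],"dr":[-0.03,-0.09,-0.07]},
    {"offset":[0,0.001,0.015],"dr":[-0.03,-0.09,-0.07]},
    {"offset":[-0.001,0.001,0.03],"dr":[-0.03,-0.09,-0.07]},
    {"offset":[-0.001,0.001,0.045],"dr":[-0.03,-0.09,-0.07]},
    {"offset":[-0.001,0.001,0.06],"dr":[-0.03,-0.09,-0.07]},
    {"offset":[-0.001,0.001,0.072],"dr":[-0.03,-0.09,-0.07]},
    {"offset":[-0.001,0.001,0.08],"dr":[-0.03,-0.09,-0.07]},
    {"offset":[-0.001,0.001,0.084],"dr":[-0.03,-0.09,-0.07]},
    {"offset":[-0.001,0.001,0.084],"dr":[-0.03,-0.09,-0.07]},
    {"offset":[-0.001,0.001,0.084],"dr":[-0.03,-0.09,-0.07]},
  ],
)

```text
time_s: 7.8
position: [0.5054, 0.2369, 0.1259]
tcp_rot: [[-0.83, -0.284, 0.48], [-0.246, 0.959, 0.142], [-0.5, -0.0, -0.866]]
force: [-0.1, -0.6, -4.1]
opening: 0.251
grasp_force: 30.0
```

```bash
python3 - <<'E'
from h import *
from crop import *
seat(); print(bot.read_state()["joint_positions"].round(1))
S=viewer.capture("scene");T=viewer.capture("top")
np.savez("near.npz",S=S["color"],T=T["color"],P=bot.read_state()["position"],R=bot.read_state()["tcp_rot"])
cv2.imwrite("pics/near.png",np.hstack([panel(T["color"],140,126,80,100,5),panel(S["color"],272,135,80,100,5)]))
E
```

```text
t 7.8 tcp in seat [ 0.0013 -0.0003  0.035 ] F seat [-2.2 -0.5 -3.4] F [-0.1 -0.6 -4.1] M [-0.17  0.64  0.  ] ang err [ 0.1  -0.03  0.16] open 0.251 grip 30.0
[  12.5   29.6  119.7   70.1    2.1 -163.5]
```

View pics/near.png

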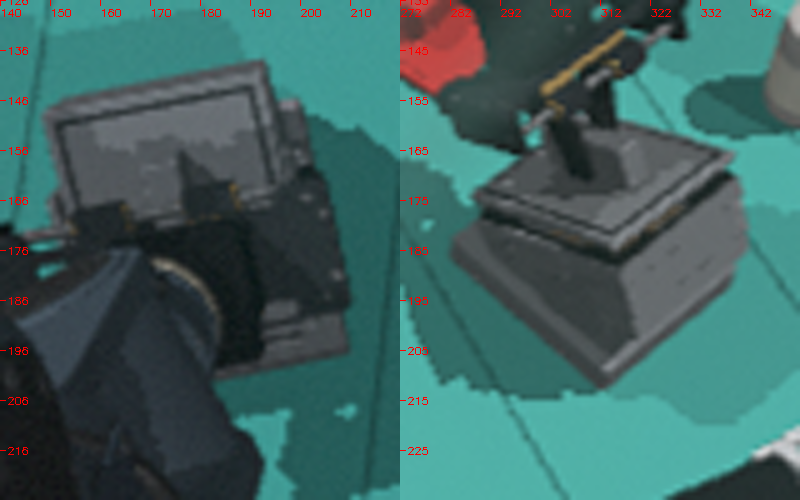

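Call:
servo_tool(
  targets=[
    {"offset":[0,0,-0.005],"dr":[0,0,0]},
    {"offset":[0,0,-0.015],"dr":[0,0,0]},
    {"offset":[0,0,-0.03],"dr":[0,0,0]},
    {"offset":[0,0,-0.045],"dr":[0,0,0]},
    {"offset":[0,0,-0.06],"dr":[0,0,0]},
    {"offset":[0,0,-0.075],"dr":[0,0,0]},
    {"offset":[0,0,-0.085],"dr":[0,0,0]},
    {"offset":[0,0,-0.085],"dr":[0,0,0]},
    {"offset":[0,0,-0.085],"dr":[0,0,0]},
  ],
)

```text
time_s: 8.65
position: [0.4639, 0.2255, 0.2011]
tcp_rot: [[-0.827, -0.29, 0.481], [-0.251, 0.957, 0.144], [-0.502, -0.002, -0.865]]
force: [0.2, -0.3, -3.7]
opening: 0.253
grasp_force: 30.0
```

Call:
servo_tool(
  targets=[
    {"offset":[0,0,0],"dr":[0,0,3]},
    {"offset":[0,0,0],"dr":[0,0,9]},
    {"offset":[0,0,0],"dr":[0,0,16]},
    {"offset":[0,0,0],"dr":[0,0,23]},
    {"offset":[0,0,0],"dr":[0,0,30]},
    {"offset":[0,0,0],"dr":[0,0,37]},
    {"offset":[0,0,0],"dr":[0,0,44]},
    {"offset":[0,0,0],"dr":[0,0,51]},
    {"offset":[0,0,0],"dr":[0,0,58]},
    {"offset":[0,0,0],"dr":[0,0,65]},
    {"offset":[0,0,0],"dr":[0,0,72]},
    {"offset":[0,0,0],"dr":[0,0,79]},
    {"offset":[0,0,0],"dr":[0,0,85]},
    {"offset":[0,0,0],"dr":[0,0,89]},
    {"offset":[0,0,0],"dr":[0,0,90]},
    {"offset":[0,0,0],"dr":[0,0,90]},
  ],
)

```text
time_s: 9.98
position: [0.4639, 0.2255, 0.1996]
tcp_rot: [[-0.29, 0.829, 0.479], [0.957, 0.252, 0.144], [-0.001, 0.5, -0.866]]
force: [-0.3, -0.2, -3.5]
opening: 0.25
grasp_force: 30.0
```

```bash
python3 - <<'E'
from h import *
seat(); print(bot.read_state()["joint_positions"].round(1)); go(BOX+RS@[0,0,.12],RS@np.diag([1,-1,-1]))
E
```

```text
t 9.9833 tcp in seat [0.0008 0.0006 0.1202] F seat [-2.  -0.1 -2.9] F [-0.3 -0.2 -3.5] M [-0.26  0.64  0.02] ang err [-1.000e-02  2.000e-02  8.984e+01] open 0.25 grip 30.0
[ 12.1  17.6 121.4  11.9  11.3 -15.9]
offset [-0.0006, -0.0008, 0.0002] dr [-0.02, -0.01, 90.16]
```

Call:
servo_tool(
  targets=[
    {"offset":[0,0,0],"dr":[0,0,3]},
    {"offset":[0,0,0],"dr":[0,0,9]},
    {"offset":[0,0,0],"dr":[0,0,16]},
    {"offset":[0,0,0],"dr":[0,0,23]},
    {"offset":[0,0,0],"dr":[0,0,30]},
    {"offset":[0,0,0],"dr":[0,0,37]},
    {"offset":[0,0,0],"dr":[0,0,44]},
    {"offset":[0,0,0],"dr":[0,0,51]},
    {"offset":[0,0,0],"dr":[0,0,58]},
    {"offset":[0,0,0],"dr":[0,0,65]},
    {"offset":[0,0,0],"dr":[0,0,72]},
    {"offset":[0,0,0],"dr":[0,0,79]},
    {"offset":[0,0,0],"dr":[0,0,85]},
    {"offset":[0,0,0],"dr":[0,0,89]},
    {"offset":[-0.0006,-0.0008,0],"dr":[0,0,90.16]},
    {"offset":[-0.0006,-0.0008,0],"dr":[0,0,90.16]},
  ],
)

```text
time_s: 11.32
position: [0.4632, 0.2247, 0.1995]
tcp_rot: [[0.829, 0.288, 0.479], [0.249, -0.958, 0.144], [0.5, -0.0, -0.866]]
force: [0.1, 0.2, -4.0]
opening: 0.253
grasp_force: 30.0
```

Call:
servo_tool(
  targets=[
    {"offset":[0,0,0.005],"dr":[0,0,0]},
    {"offset":[0,0,0.012],"dr":[0,0,0]},
    {"offset":[0,0,0.02],"dr":[0,0,0]},
    {"offset":[0,0,0.028],"dr":[0,0,0]},
    {"offset":[0,0,0.036],"dr":[0,0,0]},
    {"offset":[0,0,0.043],"dr":[0,0,0]},
    {"offset":[0,0,0.049],"dr":[0,0,0]},
    {"offset":[0,0,0.055],"dr":[0,0,0]},
    {"offset":[0,0,0.06],"dr":[0,0,0]},
    {"offset":[0,0,0.065],"dr":[0,0,0]},
    {"offset":[0,0,0.069],"dr":[0,0,0]},
    {"offset":[0,0,0.073],"dr":[0,0,0]},
    {"offset":[0,0,0.077],"dr":[0,0,0]},
    {"offset":[0,0,0.081],"dr":[0,0,0]},
    {"offset":[0,0,0.084],"dr":[0,0,0]},
    {"offset":[0,0,0.084],"dr":[0,0,0]},
  ],
)

```text
time_s: 12.65
position: [0.5044, 0.2364, 0.1261]
tcp_rot: [[0.83, 0.285, 0.48], [0.247, -0.958, 0.142], [0.5, 0.001, -0.866]]
force: [-0.2, 0.4, -4.0]
opening: 0.256
grasp_force: 30.0
```

```bash
sed -i 's/^RL=/RT=Rz(BYAW)@SL@np.diag([1,-1,-1]);RL=/;s/RB.T@s\["tcp_rot"\]/RT.T@s["tcp_rot"]/' h.py; python3 - <<'E'
from h import *
seat(); print(bot.read_state()["joint_positions"].round(1)); go(BOX+RS@[0,0,.03],RT)
E
```

```text
t 12.65 tcp in seat [ 0.0004 -0.0006  0.0357] F seat [-2.1  0.4 -3.4] F [-0.2  0.4 -4. ] M [-0.27  0.76 -0.07] ang err [-0.09  0.01  0.09] open 0.256 grip 30.0
[ 12.5  29.5 119.8  71.7   2.1  14.7]
offset [-0.0004, -0.0006, 0.0057] dr [0.09, -0.01, -0.09]
```

Call:
servo_tool(
  targets=[
    {"offset":[0,0,0.002],"dr":[0.05,0,0]},
    {"offset":[0,0,0.004],"dr":[0.09,0,-0.09]},
    {"offset":[0,0,0.006],"dr":[0.09,0,-0.09]},
    {"offset":[0,0,0.007],"dr":[0.09,0,-0.09]},
    {"offset":[0,0,0.007],"dr":[0.09,0,-0.09]},
  ],
)

```text
time_s: 13.07
position: [0.5074, 0.2374, 0.1206]
tcp_rot: [[0.829, 0.288, 0.479], [0.249, -0.958, 0.144], [0.5, 0.0, -0.866]]
force: [-0.8, -0.7, -3.5]
opening: 0.25
grasp_force: 30.0
```

Call:
servo_tool(
  targets=[
    {"offset":[0,0,0.0005],"dr":[0,0,0]},
    {"offset":[0,0,0.001],"dr":[0,0,0]},
    {"offset":[0,0,0.0015],"dr":[0,0,0]},
    {"offset":[0,0,0.002],"dr":[0,0,0]},
    {"offset":[0,0,0.002],"dr":[0,0,0]},
  ],
)

```text
time_s: 13.48
position: [0.5081, 0.2382, 0.1194]
tcp_rot: [[0.829, 0.288, 0.48], [0.249, -0.958, 0.146], [0.501, -0.001, -0.865]]
force: [-0.3, -0.6, -3.8]
opening: 0.251
grasp_force: 30.0
```

```bash
python3 -c "
from h import *
seat()"
```

```text
t 13.4833 tcp in seat [0.0006 0.     0.0279] F seat [-2.3 -0.4 -3.1] F [-0.3 -0.6 -3.8] M [-0.26  0.8   0.01] ang err [0.09 0.08 0.  ] open 0.251 grip 30.0
```

Call:
servo_tool(
  targets=[
    {"offset":[0,0,0.0005],"dr":[0,0,0]},
    {"offset":[0,0,0.001],"dr":[0,0,0]},
    {"offset":[0,0,0.0015],"dr":[0,0,0]},
    {"offset":[0,0,0.0015],"dr":[0,0,0]},
  ],
)

```text
time_s: 13.82
position: [0.5089, 0.2385, 0.1182]
tcp_rot: [[0.829, 0.288, 0.48], [0.249, -0.958, 0.146], [0.501, -0.002, -0.865]]
force: [-0.4, -0.2, -3.6]
opening: 0.251
grasp_force: 30.0
```

```bash
python3 -c "
from h import *
seat()"
```

```text
t 13.8167 tcp in seat [0.0006 0.0001 0.0264] F seat [-2.1 -0.1 -2.9] F [-0.4 -0.2 -3.6] M [-0.2   0.8  -0.03] ang err [0.1  0.08 0.01] open 0.251 grip 30.0
```

Call:
servo_tool(
  targets=[
    {"offset":[0,0,0.0005],"dr":[0,0,0]},
    {"offset":[0,0,0.001],"dr":[0,0,0]},
    {"offset":[0,0,0.0015],"dr":[0,0,0]},
    {"offset":[0,0,0.0015],"dr":[0,0,0]},
  ],
)

```text
time_s: 14.15
position: [0.5095, 0.2387, 0.1168]
tcp_rot: [[0.829, 0.288, 0.479], [0.249, -0.958, 0.146], [0.501, -0.002, -0.865]]
force: [-0.7, 0.0, -3.5]
opening: 0.253
grasp_force: 30.0
```

Call:
servo_tool(
  targets=[
    {"offset":[0,0,0.0005],"dr":[0,0,0]},
    {"offset":[0,0,0.001],"dr":[0,0,0]},
    {"offset":[0,0,0.001],"dr":[0,0,0]},
  ],
)

```text
time_s: 14.4
position: [0.51, 0.2388, 0.116]
tcp_rot: [[0.829, 0.288, 0.48], [0.249, -0.958, 0.146], [0.501, -0.002, -0.865]]
force: [0.4, -0.3, -2.5]
opening: 0.248
grasp_force: 30.0
```

```bash
python3 -c "
from h import *
seat()"
```

```text
t 14.4 tcp in seat [0.0006 0.0001 0.0239] F seat [-1.  -0.4 -2.3] F [ 0.4 -0.3 -2.5] M [-0.29  0.77  0.02] ang err [0.11 0.08 0.01] open 0.248 grip 30.0
```

Call:
servo_tool(
  targets=[
    {"offset":[0,0,0.0005],"dr":[0,0,0]},
    {"offset":[0,0,0.001],"dr":[0,0,0]},
    {"offset":[0,0,0.001],"dr":[0,0,0]},
  ],
)

```text
time_s: 14.65
position: [0.5103, 0.239, 0.1153]
tcp_rot: [[0.829, 0.288, 0.48], [0.248, -0.958, 0.146], [0.501, -0.002, -0.865]]
force: [-0.7, -0.9, -0.7]
opening: 0.252
grasp_force: 30.0
```

```bash
python3 -c "
from h import *
seat()"
```

```text
t 14.65 tcp in seat [0.0005 0.0001 0.0231] F seat [-1.2 -0.7 -0.1] F [-0.7 -0.9 -0.7] M [-0.17  0.71 -0.01] ang err [0.11 0.08 0.01] open 0.252 grip 30.0
```

Call:
servo_tool(
  targets=[
    {"offset":[0,0,-0.001],"dr":[0,0,0]},
    {"offset":[-0.0005,0,-0.0015],"dr":[0,0,0]},
    {"offset":[-0.001,0,-0.0015],"dr":[0,0,0]},
    {"offset":[-0.0015,0,-0.0015],"dr":[0,0,0]},
    {"offset":[-0.002,0,-0.0015],"dr":[0,0,0]},
    {"offset":[-0.002,0,-0.0015],"dr":[0,0,0]},
  ],
)

```text
time_s: 15.15
position: [0.5079, 0.2382, 0.1153]
tcp_rot: [[0.829, 0.288, 0.479], [0.249, -0.958, 0.146], [0.501, -0.002, -0.866]]
force: [0.9, -0.2, -3.7]
opening: 0.251
grasp_force: 30.0
```

```bash
python3 -c "
from h import *
seat()"
```

```text
t 15.15 tcp in seat [-0.0016  0.0001  0.0244] F seat [-1.1 -0.5 -3.6] F [ 0.9 -0.2 -3.7] M [-0.27  0.75 -0.01] ang err [0.1  0.06 0.01] open 0.251 grip 30.0
```

Call:
servo_tool(
  targets=[
    {"offset":[-0.0005,0,0],"dr":[0,0,0]},
    {"offset":[-0.001,0,0],"dr":[0,0,0]},
    {"offset":[-0.001,0,0],"dr":[0,0,0]},
  ],
)

```text
time_s: 15.4
position: [0.5072, 0.2379, 0.1149]
tcp_rot: [[0.829, 0.288, 0.479], [0.249, -0.958, 0.146], [0.501, -0.002, -0.865]]
force: [0.5, 1.2, -3.1]
opening: 0.247
grasp_force: 30.0
```

```bash
python3 -c "
from h import *
seat()"
```

```text
t 15.4 tcp in seat [-0.0026  0.0001  0.0244] F seat [-0.8  1.  -3.1] F [ 0.5  1.2 -3.1] M [-0.25  0.75  0.01] ang err [0.1  0.06 0.01] open 0.247 grip 30.0
```

Call:
servo_tool(
  targets=[
    {"offset":[-0.0005,0,0],"dr":[0,0,0]},
    {"offset":[-0.001,0,0],"dr":[0,0,0]},
    {"offset":[-0.001,0,0],"dr":[0,0,0]},
  ],
)

```text
time_s: 15.65
position: [0.5064, 0.2377, 0.1144]
tcp_rot: [[0.829, 0.288, 0.479], [0.249, -0.958, 0.146], [0.501, -0.002, -0.865]]
force: [-0.9, -0.1, -3.5]
opening: 0.249
grasp_force: 30.0
```

```bash
python3 -c "
from h import *
seat()"
```

```text
t 15.65 tcp in seat [-0.0035  0.0001  0.0244] F seat [-2.6  0.1 -2.5] F [-0.9 -0.1 -3.5] M [-0.3   0.71  0.  ] ang err [0.1  0.07 0.01] open 0.249 grip 30.0
```

Call:
servo_tool(
  targets=[
    {"offset":[-0.0005,0,0],"dr":[0,0,0]},
    {"offset":[-0.001,0,0],"dr":[0,0,0]},
    {"offset":[-0.001,0,0],"dr":[0,0,0]},
  ],
)

```text
time_s: 15.9
position: [0.5055, 0.2374, 0.1139]
tcp_rot: [[0.829, 0.288, 0.479], [0.249, -0.958, 0.146], [0.501, -0.002, -0.865]]
force: [0.3, -0.6, -2.9]
opening: 0.25
grasp_force: 30.0
```

```bash
python3 -c "
from h import *
seat()"
```

```text
t 15.9 tcp in seat [-0.0045  0.0001  0.0244] F seat [-1.3 -0.7 -2.6] F [ 0.3 -0.6 -2.9] M [-0.22  0.73 -0.04] ang err [0.1  0.06 0.01] open 0.25 grip 30.0
```

Call:
servo_tool(
  targets=[
    {"offset":[-0.0005,0,0],"dr":[0,0,0]},
    {"offset":[-0.001,0,0],"dr":[0,0,0]},
    {"offset":[-0.0015,0,0],"dr":[0,0,0]},
    {"offset":[-0.0015,0,0],"dr":[0,0,0]},
  ],
)

```text
time_s: 16.23
position: [0.5044, 0.2371, 0.1132]
tcp_rot: [[0.829, 0.288, 0.479], [0.249, -0.958, 0.146], [0.501, -0.002, -0.865]]
force: [0.1, -0.4, -3.8]
opening: 0.254
grasp_force: 30.0
```

```bash
python3 -c "
from h import *
seat()"
```

```text
t 16.2333 tcp in seat [-0.0059  0.0001  0.0244] F seat [-2.  -0.4 -3.3] F [ 0.1 -0.4 -3.8] M [-0.24  0.74  0.02] ang err [0.1  0.07 0.  ] open 0.254 grip 30.0
```

Call:
servo_tool(
  targets=[
    {"offset":[-0.0005,0,0],"dr":[0,0,0]},
    {"offset":[-0.001,0,0],"dr":[0,0,0]},
    {"offset":[-0.001,0,0],"dr":[0,0,0]},
  ],
)

```text
time_s: 16.48
position: [0.5042, 0.2372, 0.1131]
tcp_rot: [[0.828, 0.289, 0.481], [0.249, -0.957, 0.147], [0.502, -0.002, -0.865]]
force: [1.4, 0.6, -2.0]
opening: 0.255
grasp_force: 30.0
```

```bash
python3 -c "
from h import *
seat()"
```

```text
t 16.4833 tcp in seat [-0.0061  0.0002  0.0244] F seat [ 0.3  0.2 -2.5] F [ 1.4  0.6 -2. ] M [-0.27  0.53 -0.01] ang err [ 0.13  0.16 -0.02] open 0.255 grip 30.0
```

Call:
servo_tool(
  targets=[
    {"offset":[0.002,0,0],"dr":[0,0,0]},
    {"offset":[0.004,0,0],"dr":[0,0,0]},
    {"offset":[0.005,-0.001,0],"dr":[0,0,0]},
    {"offset":[0.005,-0.002,0],"dr":[0,0,0]},
    {"offset":[0.005,-0.003,0],"dr":[0,0,0]},
    {"offset":[0.005,-0.004,0],"dr":[0,0,0]},
    {"offset":[0.005,-0.004,0],"dr":[0,0,0]},
  ],
)

```text
time_s: 17.07
position: [0.5062, 0.2422, 0.1151]
tcp_rot: [[0.829, 0.289, 0.479], [0.249, -0.957, 0.146], [0.501, -0.002, -0.866]]
force: [0.4, -0.3, -3.9]
opening: 0.249
grasp_force: 30.0
```

```bash
python3 -c "
from h import *
seat()"
```

```text
t 17.0667 tcp in seat [-0.0022  0.0044  0.0245] F seat [-1.7 -0.4 -3.5] F [ 0.4 -0.3 -3.9] M [-0.24  0.75  0.02] ang err [ 0.12  0.06 -0.01] open 0.249 grip 30.0
```

Call:
servo_tool(
  targets=[
    {"offset":[0,-0.0005,0],"dr":[0,0,0]},
    {"offset":[0,-0.001,0],"dr":[0,0,0]},
    {"offset":[0,-0.001,0],"dr":[0,0,0]},
  ],
)

```text
time_s: 17.32
position: [0.5062, 0.243, 0.1152]
tcp_rot: [[0.829, 0.288, 0.479], [0.249, -0.958, 0.146], [0.501, -0.002, -0.865]]
force: [-0.4, -0.4, -2.7]
opening: 0.252
grasp_force: 30.0
```

```bash
python3 -c "
from h import *
seat()"
```

```text
t 17.3167 tcp in seat [-0.002   0.0052  0.0245] F seat [-1.8 -0.3 -2.1] F [-0.4 -0.4 -2.7] M [-0.25  0.76  0.01] ang err [ 0.11  0.07 -0.  ] open 0.252 grip 30.0
```

Call:
servo_tool(
  targets=[
    {"offset":[0,-0.0005,0],"dr":[0,0,0]},
    {"offset":[0,-0.001,0],"dr":[0,0,0]},
    {"offset":[0,-0.001,0],"dr":[0,0,0]},
  ],
)

```text
time_s: 17.57
position: [0.5061, 0.2433, 0.1153]
tcp_rot: [[0.829, 0.287, 0.48], [0.249, -0.958, 0.144], [0.501, -0.0, -0.865]]
force: [0.0, -2.9, -2.6]
opening: 0.25
grasp_force: 30.0
```

```bash
python3 -c "
from h import *
seat()"
```

```text
t 17.5667 tcp in seat [-0.0019  0.0055  0.0245] F seat [-2.  -2.8 -1.8] F [ 0.  -2.9 -2.6] M [-0.69  0.53 -0.2 ] ang err [0.02 0.06 0.  ] open 0.25 grip 30.0
```

Call:
servo_tool(
  targets=[
    {"offset":[0,0.002,0],"dr":[0,0,0]},
    {"offset":[0,0.004,0],"dr":[0,0,0]},
    {"offset":[0,0.006,0],"dr":[0,0,0]},
    {"offset":[0,0.007,0],"dr":[0,0,0]},
    {"offset":[0,0.007,0.0005],"dr":[0,0,0]},
    {"offset":[0,0.007,0.001],"dr":[0,0,0]},
    {"offset":[0,0.007,0.0015],"dr":[0,0,0]},
    {"offset":[0,0.007,0.0015],"dr":[0,0,0]},
    {"offset":[0,0.007,0.0015],"dr":[0,0,0]},
  ],
)

```text
time_s: 18.32
position: [0.5086, 0.2374, 0.114]
tcp_rot: [[0.829, 0.288, 0.48], [0.249, -0.958, 0.146], [0.501, -0.002, -0.865]]
force: [-1.3, -1.5, -1.5]
opening: 0.248
grasp_force: 30.0
```

```bash
python3 -c "
from h import *
seat()"
```

```text
t 18.3167 tcp in seat [-0.0019 -0.0008  0.0231] F seat [-2.2 -1.1 -0.5] F [-1.3 -1.5 -1.5] M [-0.27  0.65 -0.07] ang err [0.1  0.08 0.  ] open 0.248 grip 30.0
```

Call:
servo_tool(
  targets=[
    {"offset":[0,0,0.0005],"dr":[0,0,0]},
    {"offset":[0,0,0.001],"dr":[0,0,0]},
    {"offset":[0,0,0.001],"dr":[0,0,0]},
  ],
)

```text
time_s: 18.57
position: [0.5087, 0.2375, 0.1137]
tcp_rot: [[0.829, 0.288, 0.48], [0.249, -0.958, 0.146], [0.502, -0.002, -0.865]]
force: [-5.5, -3.5, 5.8]
opening: 0.251
grasp_force: 30.0
```

```bash
python3 -c "
from h import *
seat()"
```

```text
t 18.5667 tcp in seat [-0.0019 -0.0008  0.0228] F seat [-2.6 -1.8  8.2] F [-5.5 -3.5  5.8] M [-0.26  0.67 -0.05] ang err [0.1  0.12 0.  ] open 0.251 grip 30.0
```

Call:
servo_tool(
  targets=[
    {"offset":[0,0,-0.0003],"dr":[0,0,0]},
    {"offset":[0,0,-0.0003],"dr":[0,0,0]},
    {"offset":[0,0,-0.0003],"dr":[0,0,0]},
    {"offset":[0,0,-0.0003],"dr":[0,0,0]},
    {"offset":[0,0,-0.0003],"dr":[0,0,0]},
    {"offset":[0,0,-0.0003],"dr":[0,0,0]},
  ],
  gripper=0.1,
)

```text
time_s: 19.07
position: [0.5093, 0.2376, 0.1133]
tcp_rot: [[0.829, 0.288, 0.48], [0.249, -0.957, 0.146], [0.501, -0.002, -0.865]]
force: [-0.3, -0.3, -0.1]
opening: 0.446
grasp_force: 0.0
```

```bash
python3 -c "
from h import *
seat()"
```

```text
t 19.0667 tcp in seat [-0.0017 -0.0008  0.0221] F seat [-0.4 -0.2  0.1] F [-0.3 -0.3 -0.1] M [-0.2   0.46  0.  ] ang err [ 0.12  0.1  -0.01] open 0.446 grip 0.0
```

Call:
servo_tool(
  targets=[
    {"offset":[0,0,-0.005],"dr":[0,0,0]},
    {"offset":[0,0,-0.014],"dr":[0,0,0]},
    {"offset":[0,0,-0.025],"dr":[0,0,0]},
    {"offset":[0,0,-0.036],"dr":[0,0,0]},
    {"offset":[0,0,-0.045],"dr":[0,0,0]},
    {"offset":[0,0,-0.05],"dr":[0,0,0]},
    {"offset":[0,0,-0.05],"dr":[0,0,0]},
  ],
)

```text
time_s: 19.65
position: [0.4889, 0.2338, 0.1495]
tcp_rot: [[0.828, 0.292, 0.479], [0.249, -0.956, 0.154], [0.503, -0.009, -0.864]]
force: [-0.5, 0.7, -0.4]
opening: 0.45
grasp_force: 0.0
```

```bash
cat >> h.py <<'E'
CT=np.array([-.0019,-.0007])
def corner(i,j,z): go(BOX+RS@[CT[0]+i*.062,CT[1]+j*.047,z],RT)
E
python3 -c "
from h import *
seat();print(bot.read_state()['joint_positions'].round(1))
for i,j in((-1,-1),(-1,1),(1,1),(1,-1)): corner(i,j,.035)
viewer.capture('top')
T=viewer.capture('top')['color'];S=viewer.capture('scene')['color']
np.savez('rel.npz',T=T,S=S)
"
```

```text
t 19.65 tcp in seat [-0.0014  0.0014  0.0637] F seat [-0.4  0.8 -0.2] F [-0.5  0.7 -0.4] M [-0.17  0.42  0.01] ang err [ 0.58  0.22 -0.02] open 0.45 grip 0.0
[ 12.1  25.7 121.1  43.9   4.2  42.2]
offset [-0.0626, 0.0493, 0.028] dr [-0.58, -0.22, 0.02]
offset [-0.0626, -0.0447, 0.029] dr [-0.58, -0.22, 0.02]
offset [0.0614, -0.0446, 0.0294] dr [-0.58, -0.22, 0.02]
offset [0.0614, 0.0494, 0.0285] dr [-0.58, -0.22, 0.02]
```

Call:
servo_tool(
  targets=[
    {"offset":[-0.005,0.004,-0.003],"dr":[0,0,0]},
    {"offset":[-0.012,0.01,-0.003],"dr":[-0.2,-0.1,0]},
    {"offset":[-0.021,0.017,-0.002],"dr":[-0.4,-0.2,0]},
    {"offset":[-0.03,0.024,-0.001],"dr":[-0.58,-0.22,0]},
    {"offset":[-0.04,0.032,0],"dr":[-0.58,-0.22,0]},
    {"offset":[-0.05,0.04,0],"dr":[-0.58,-0.22,0]},
    {"offset":[-0.058,0.046,0.005],"dr":[-0.58,-0.22,0]},
    {"offset":[-0.062,0.049,0.012],"dr":[-0.58,-0.22,0]},
    {"offset":[-0.0626,0.0493,0.02],"dr":[-0.58,-0.22,0]},
    {"offset":[-0.0626,0.0493,0.028],"dr":[-0.58,-0.22,0]},
    {"offset":[-0.0626,0.0493,0.028],"dr":[-0.58,-0.22,0]},
    {"offset":[-0.0626,0.0493,0.028],"dr":[-0.58,-0.22,0]},
  ],
  gripper=1,
)

```text
time_s: 20.8
position: [0.4651, 0.1739, 0.0914]
tcp_rot: [[0.832, 0.284, 0.477], [0.247, -0.959, 0.14], [0.497, 0.001, -0.867]]
force: [-0.4, 0.3, 0.5]
opening: 0.007
grasp_force: 0.0
```

```bash
python3 -c "
from h import *
seat();print(bot.read_state()['joint_positions'].round(1));corner(-1,-1,.02)"
```

```text
t 20.8 tcp in seat [-0.0651 -0.0491  0.0334] F seat [-0.   0.4  0.6] F [-0.4  0.3  0.5] M [-0.13  0.44 -0.  ] ang err [-0.16 -0.17  0.16] open 0.007 grip 0.0
[  3.6  33.5 129.9 153.2  14.2 -75.2]
offset [0.0012, -0.0015, 0.0134] dr [0.16, 0.17, -0.16]
```

Call:
servo_tool(
  targets=[
    {"offset":[0.001,-0.0015,0.004],"dr":[0.16,0.17,-0.16]},
    {"offset":[0.001,-0.0015,0.008],"dr":[0.16,0.17,-0.16]},
    {"offset":[0.001,-0.0015,0.011],"dr":[0.16,0.17,-0.16]},
    {"offset":[0.001,-0.0015,0.0125],"dr":[0.16,0.17,-0.16]},
    {"offset":[0.001,-0.0015,0.0135],"dr":[0.16,0.17,-0.16]},
    {"offset":[0.001,-0.0015,0.0145],"dr":[0.16,0.17,-0.16]},
    {"offset":[0.001,-0.0015,0.0155],"dr":[0.16,0.17,-0.16]},
    {"offset":[0.001,-0.0015,0.0155],"dr":[0.16,0.17,-0.16]},
  ],
)

```text
time_s: 21.47
position: [0.4732, 0.1794, 0.0804]
tcp_rot: [[0.827, 0.291, 0.481], [0.251, -0.957, 0.147], [0.503, -0.001, -0.864]]
force: [0.5, -0.2, 0.2]
opening: 0.008
grasp_force: 0.0
```

```bash
python3 -c "
from h import *
seat()"
```

```text
t 21.4667 tcp in seat [-0.0625 -0.0462  0.0193] F seat [ 0.5 -0.3 -0. ] F [ 0.5 -0.2  0.2] M [-0.18  0.43 -0.02] ang err [ 0.14  0.22 -0.19] open 0.008 grip 0.0
```

Call:
servo_tool(
  targets=[
    {"offset":[-0.001,0.001,0.0005],"dr":[0,0,0]},
    {"offset":[-0.001,0.001,0.001],"dr":[0,0,0]},
    {"offset":[-0.001,0.001,0.0015],"dr":[0,0,0]},
    {"offset":[-0.001,0.001,0.002],"dr":[0,0,0]},
    {"offset":[-0.001,0.001,0.0025],"dr":[0,0,0]},
    {"offset":[-0.001,0.001,0.0025],"dr":[0,0,0]},
  ],
)

```text
time_s: 21.97
position: [0.4734, 0.1783, 0.0781]
tcp_rot: [[0.827, 0.291, 0.482], [0.251, -0.957, 0.147], [0.504, -0.001, -0.864]]
force: [-1.4, -1.6, 4.9]
opening: 0.007
grasp_force: 3.1
```

```bash
python3 -c "
from h import *
seat()"
```

```text
t 21.9667 tcp in seat [-0.0637 -0.0473  0.0173] F seat [ 0.9 -1.1  5.1] F [-1.4 -1.6  4.9] M [-0.28  0.3  -0.09] ang err [ 0.13  0.23 -0.14] open 0.007 grip 3.1
```

Call:
servo_tool(
  targets=[
    {"offset":[0,0,0.0005],"dr":[0,0,0]},
    {"offset":[0,0,0.001],"dr":[0,0,0]},
    {"offset":[0,0,0.001],"dr":[0,0,0]},
    {"offset":[0,0,0.0013],"dr":[0,0,0]},
    {"offset":[0,0,0.0013],"dr":[0,0,0]},
    {"offset":[0,0,0.0016],"dr":[0,0,0]},
    {"offset":[0,0,0.0016],"dr":[0,0,0]},
  ],
)

```text
time_s: 22.55
position: [0.4737, 0.1784, 0.0775]
tcp_rot: [[0.827, 0.29, 0.482], [0.25, -0.957, 0.147], [0.504, -0.001, -0.864]]
force: [-4.9, -3.6, 13.0]
opening: 0.006
grasp_force: 7.6
```

```bash
python3 -c "
from h import *
seat()"
```

```text
t 22.55 tcp in seat [-0.0638 -0.0473  0.0166] F seat [ 1.5 -2.  14.1] F [-4.9 -3.6 13. ] M [-0.5   0.08 -0.21] ang err [ 0.12  0.28 -0.11] open 0.006 grip 7.6
```

Call:
servo_tool(
  targets=[
    {"offset":[0,0,0.0002],"dr":[0,0,0]},
    {"offset":[0,0,0.0004],"dr":[0,0,0]},
    {"offset":[0,0,0.0006],"dr":[0,0,0]},
    {"offset":[0,0,0.0008],"dr":[0,0,0]},
    {"offset":[0,0,0.001],"dr":[0,0,0]},
    {"offset":[0,0,0.001],"dr":[0,0,0]},
    {"offset":[0,0,0.001],"dr":[0,0,0]},
  ],
)

```text
time_s: 23.13
position: [0.474, 0.1784, 0.0769]
tcp_rot: [[0.827, 0.289, 0.482], [0.25, -0.957, 0.147], [0.504, -0.001, -0.864]]
force: [-7.7, -5.0, 16.2]
opening: 0.006
grasp_force: 9.4
```

```bash
python3 -c "
from h import *
seat()"
```

```text
t 23.1333 tcp in seat [-0.0639 -0.0474  0.016 ] F seat [ 0.5 -2.6 18.5] F [-7.7 -5.  16.2] M [-0.56 -0.04 -0.31] ang err [ 0.11  0.29 -0.08] open 0.006 grip 9.4
```

Call:
servo_tool(
  targets=[
    {"offset":[0,0,0.0002],"dr":[0,0,0]},
    {"offset":[0,0,0.0003],"dr":[0,0,0]},
    {"offset":[0,0,0.0004],"dr":[0,0,0]},
    {"offset":[0,0,0.0005],"dr":[0,0,0]},
    {"offset":[0,0,0.0006],"dr":[0,0,0]},
    {"offset":[0,0,0.0007],"dr":[0,0,0]},
    {"offset":[0,0,0.0008],"dr":[0,0,0]},
    {"offset":[0,0,0.0009],"dr":[0,0,0]},
    {"offset":[0,0,0.001],"dr":[0,0,0]},
    {"offset":[0,0,0.0011],"dr":[0,0,0]},
    {"offset":[0,0,0.0012],"dr":[0,0,0]},
    {"offset":[0,0,0.0013],"dr":[0,0,0]},
  ],
)

```text
time_s: 24.13
position: [0.4744, 0.1785, 0.0761]
tcp_rot: [[0.827, 0.289, 0.483], [0.249, -0.957, 0.147], [0.505, -0.001, -0.863]]
force: [-8.8, -7.0, 20.1]
opening: 0.003
grasp_force: 11.5
```

```bash
python3 -c "
from h import *
seat()"
```

```text
t 24.1333 tcp in seat [-0.0639 -0.0475  0.015 ] F seat [ 1.  -4.1 22.6] F [-8.8 -7.  20.1] M [-0.67 -0.1  -0.31] ang err [ 0.1   0.3  -0.05] open 0.003 grip 11.5
```

Call:
servo_tool(
  targets=[
    {"offset":[0,0,0.0001],"dr":[0,0,0]},
    {"offset":[0,0,0.0002],"dr":[0,0,0]},
    {"offset":[0,0,0.0003],"dr":[0,0,0]},
    {"offset":[0,0,0.0004],"dr":[0,0,0]},
    {"offset":[0,0,0.0005],"dr":[0,0,0]},
    {"offset":[0,0,0.0006],"dr":[0,0,0]},
    {"offset":[0,0,0.0007],"dr":[0,0,0]},
    {"offset":[0,0,0.0008],"dr":[0,0,0]},
    {"offset":[0,0,0.0009],"dr":[0,0,0]},
    {"offset":[0,0,0.001],"dr":[0,0,0]},
    {"offset":[0,0,0.0011],"dr":[0,0,0]},
    {"offset":[0,0,0.0012],"dr":[0,0,0]},
    {"offset":[0,0,0.0013],"dr":[0,0,0]},
    {"offset":[0,0,0.0014],"dr":[0,0,0]},
    {"offset":[0,0,0.0015],"dr":[0,0,0]},
    {"offset":[0,0,0.0016],"dr":[0,0,0]},
  ],
)

```text
time_s: 25.47
position: [0.475, 0.1786, 0.075]
tcp_rot: [[0.827, 0.288, 0.483], [0.248, -0.958, 0.147], [0.505, -0.001, -0.863]]
force: [-9.3, -9.0, 24.5]
opening: 0.01
grasp_force: 13.9
```

```bash
python3 -c "
from h import *
seat()"
```

```text
t 25.4667 tcp in seat [-0.064  -0.0475  0.0138] F seat [ 2.3 -5.9 27. ] F [-9.3 -9.  24.5] M [-0.74 -0.24 -0.51] ang err [ 0.09  0.32 -0.02] open 0.01 grip 13.9
```

Call:
servo_tool(
  targets=[
    {"offset":[0,0,0.0001],"dr":[0,0,0]},
    {"offset":[0,0,0.0002],"dr":[0,0,0]},
    {"offset":[0,0,0.0003],"dr":[0,0,0]},
    {"offset":[0,0,0.0004],"dr":[0,0,0]},
    {"offset":[0,0,0.0005],"dr":[0,0,0]},
    {"offset":[0,0,0.0006],"dr":[0,0,0]},
    {"offset":[0,0,0.0007],"dr":[0,0,0]},
    {"offset":[0,0,0.0008],"dr":[0,0,0]},
    {"offset":[0,0,0.0009],"dr":[0,0,0]},
    {"offset":[0,0,0.001],"dr":[0,0,0]},
  ],
)

```text
time_s: 26.3
position: [0.475, 0.1786, 0.0748]
tcp_rot: [[0.827, 0.288, 0.484], [0.248, -0.958, 0.147], [0.505, -0.001, -0.863]]
force: [-12.8, -10.3, 32.3]
opening: 0.006
grasp_force: 17.9
```

```bash
python3 -c "
from h import *
seat()"
```

```text
t 26.3 tcp in seat [-0.064  -0.0475  0.0136] F seat [ 3.  -6.2 35.6] F [-12.8 -10.3  32.3] M [-0.9  -0.49 -0.6 ] ang err [0.08 0.36 0.01] open 0.006 grip 17.9
```

Call:
servo_tool(
  targets=[
    {"offset":[0,0,-0.005],"dr":[0,0,0]},
    {"offset":[-0.002,0,-0.012],"dr":[0,0,0]},
    {"offset":[-0.003,-0.004,-0.02],"dr":[0,0,0]},
    {"offset":[-0.003,-0.012,-0.022],"dr":[0,0,0]},
    {"offset":[-0.003,-0.024,-0.022],"dr":[0,0,0]},
    {"offset":[-0.003,-0.036,-0.022],"dr":[0,0,0]},
    {"offset":[-0.003,-0.048,-0.022],"dr":[0,0,0]},
    {"offset":[-0.003,-0.06,-0.022],"dr":[0,0,0]},
    {"offset":[-0.002,-0.072,-0.022],"dr":[0,0,0]},
    {"offset":[-0.001,-0.083,-0.022],"dr":[0,0,0]},
    {"offset":[0,-0.091,-0.022],"dr":[0,0,0]},
    {"offset":[0,-0.094,-0.022],"dr":[0,0,0]},
    {"offset":[0,-0.094,-0.022],"dr":[0,0,0]},
    {"offset":[0,-0.094,-0.022],"dr":[0,0,0]},
  ],
)

```text
time_s: 27.47
position: [0.4386, 0.2662, 0.0911]
tcp_rot: [[0.827, 0.292, 0.481], [0.252, -0.957, 0.147], [0.503, -0.001, -0.864]]
force: [0.2, 0.0, -0.4]
opening: 0.004
grasp_force: 0.0
```

```bash
python3 -c "
from h import *
seat();print(bot.read_state()['joint_positions'].round(1));corner(-1,1,.0185)"
```

```text
t 27.4667 tcp in seat [-0.0643  0.0469  0.0326] F seat [-0.  -0.  -0.5] F [ 0.2  0.  -0.4] M [-0.19  0.43  0.04] ang err [ 0.16  0.18 -0.21] open 0.004 grip 0.0
[ 19.5  33.9 126.9 186.6  11.  -94.3]
offset [0.0004, 0.0006, 0.0141] dr [-0.16, -0.18, 0.21]
```

Call:
servo_tool(
  targets=[
    {"offset":[0,0,0.004],"dr":[-0.16,-0.18,0.2]},
    {"offset":[0,0,0.008],"dr":[-0.16,-0.18,0.2]},
    {"offset":[0,0,0.0105],"dr":[-0.16,-0.18,0.2]},
    {"offset":[0,0,0.012],"dr":[-0.16,-0.18,0.2]},
    {"offset":[0,0,0.013],"dr":[-0.16,-0.18,0.2]},
    {"offset":[0,0,0.014],"dr":[-0.16,-0.18,0.2]},
    {"offset":[0,0,0.015],"dr":[-0.16,-0.18,0.2]},
    {"offset":[0,0,0.016],"dr":[-0.16,-0.18,0.2]},
    {"offset":[0,0,0.016],"dr":[-0.16,-0.18,0.2]},
  ],
)

```text
time_s: 28.22
position: [0.4462, 0.2682, 0.0777]
tcp_rot: [[0.829, 0.287, 0.48], [0.248, -0.958, 0.143], [0.501, 0.0, -0.866]]
force: [-1.4, -2.8, 5.4]
opening: 0.001
grasp_force: 2.7
```

```bash
python3 -c "
from h import *
seat()"
```

```text
t 28.2167 tcp in seat [-0.0642  0.0466  0.0171] F seat [ 0.9 -2.2  5.7] F [-1.4 -2.8  5.4] M [-0.33  0.22 -0.13] ang err [-0.03  0.06  0.04] open 0.001 grip 2.7
```

Call:
servo_tool(
  targets=[
    {"offset":[0,0,0.0004],"dr":[0,0,0]},
    {"offset":[0,0,0.0008],"dr":[0,0,0]},
    {"offset":[0,0,0.0012],"dr":[0,0,0]},
    {"offset":[0,0,0.0015],"dr":[0,0,0]},
    {"offset":[0,0,0.0017],"dr":[0,0,0]},
    {"offset":[0,0,0.0018],"dr":[0,0,0]},
    {"offset":[0,0,0.0019],"dr":[0,0,0]},
    {"offset":[0,0,0.002],"dr":[0,0,0]},
    {"offset":[0,0,0.0021],"dr":[0,0,0]},
    {"offset":[0,0,0.0022],"dr":[0,0,0]},
    {"offset":[0,0,0.0023],"dr":[0,0,0]},
    {"offset":[0,0,0.0024],"dr":[0,0,0]},
    {"offset":[0,0,0.0025],"dr":[0,0,0]},
    {"offset":[0,0,0.0026],"dr":[0,0,0]},
    {"offset":[0,0,0.0027],"dr":[0,0,0]},
    {"offset":[0,0,0.0028],"dr":[0,0,0]},
    {"offset":[0,0,0.0029],"dr":[0,0,0]},
    {"offset":[0,0,0.003],"dr":[0,0,0]},
    {"offset":[0,0,0.0031],"dr":[0,0,0]},
    {"offset":[0,0,0.0032],"dr":[0,0,0]},
  ],
)

```text
time_s: 29.88
position: [0.4472, 0.2686, 0.0755]
tcp_rot: [[0.829, 0.287, 0.48], [0.248, -0.958, 0.144], [0.501, 0.0, -0.865]]
force: [-5.9, -3.7, 11.2]
opening: 0.007
grasp_force: 6.3
```

```bash
python3 -c "
from h import *
seat()"
```

```text
t 29.8833 tcp in seat [-0.0643  0.0466  0.0147] F seat [-0.3 -1.8 13. ] F [-5.9 -3.7 11.2] M [-0.28  0.18 -0.14] ang err [-0.02  0.08  0.04] open 0.007 grip 6.3
```

Call:
servo_tool(
  targets=[
    {"offset":[0,0,0.0001],"dr":[0,0,0]},
    {"offset":[0,0,0.0002],"dr":[0,0,0]},
    {"offset":[0,0,0.0003],"dr":[0,0,0]},
    {"offset":[0,0,0.0004],"dr":[0,0,0]},
    {"offset":[0,0,0.0005],"dr":[0,0,0]},
    {"offset":[0,0,0.0006],"dr":[0,0,0]},
    {"offset":[0,0,0.0007],"dr":[0,0,0]},
    {"offset":[0,0,0.0008],"dr":[0,0,0]},
  ],
)

```text
time_s: 30.55
position: [0.4475, 0.2686, 0.0749]
tcp_rot: [[0.829, 0.287, 0.48], [0.248, -0.958, 0.144], [0.501, 0.0, -0.865]]
force: [-5.9, -2.9, 11.6]
opening: 0.004
grasp_force: 6.7
```

```bash
python3 -c "
from h import *
seat()"
```

```text
t 30.55 tcp in seat [-0.0644  0.0466  0.0139] F seat [ 0.2 -1.  13.3] F [-5.9 -2.9 11.6] M [-0.34  0.17 -0.09] ang err [-0.02  0.08  0.03] open 0.004 grip 6.7
```

Call:
servo_tool(
  targets=[
    {"offset":[0,0,0.0002],"dr":[0,0,0]},
    {"offset":[0,0,0.0004],"dr":[0,0,0]},
    {"offset":[0,0,0.0006],"dr":[0,0,0]},
    {"offset":[0,0,0.0008],"dr":[0,0,0]},
    {"offset":[0,0,0.001],"dr":[0,0,0]},
    {"offset":[0,0,0.0012],"dr":[0,0,0]},
    {"offset":[0,0,0.0014],"dr":[0,0,0]},
    {"offset":[0,0,0.0016],"dr":[0,0,0]},
  ],
)

```text
time_s: 31.22
position: [0.4477, 0.2687, 0.0744]
tcp_rot: [[0.828, 0.287, 0.481], [0.248, -0.958, 0.144], [0.502, 0.0, -0.865]]
force: [-10.3, -5.3, 23.2]
opening: 0.004
grasp_force: 12.8
```

```bash
python3 -c "
from h import *
seat()"
```

```text
t 31.2167 tcp in seat [-0.0644  0.0467  0.0134] F seat [ 1.7 -2.1 25.8] F [-10.3  -5.3  23.2] M [-0.34 -0.14 -0.17] ang err [-0.03  0.16  0.03] open 0.004 grip 12.8
```

Call:
servo_tool(
  targets=[
    {"offset":[0,0,0.0001],"dr":[0,0,0]},
    {"offset":[0,0,0.0002],"dr":[0,0,0]},
    {"offset":[0,0,0.0003],"dr":[0,0,0]},
    {"offset":[0,0,0.0004],"dr":[0,0,0]},
    {"offset":[0,0,0.0005],"dr":[0,0,0]},
    {"offset":[0,0,0.0006],"dr":[0,0,0]},
  ],
)

```text
time_s: 31.72
position: [0.4477, 0.2688, 0.0743]
tcp_rot: [[0.828, 0.287, 0.482], [0.248, -0.958, 0.144], [0.503, 0.0, -0.864]]
force: [-11.7, -6.0, 26.9]
opening: 0.005
grasp_force: 14.8
```

```bash
python3 -c "
from h import *
seat()"
```

```text
t 31.7167 tcp in seat [-0.0645  0.0467  0.0134] F seat [ 2.2 -2.4 29.8] F [-11.7  -6.   26.9] M [-0.32 -0.18 -0.22] ang err [-0.02  0.19  0.03] open 0.005 grip 14.8
```

Call:
servo_tool(
  targets=[
    {"offset":[0,0,-0.005],"dr":[0,0,0]},
    {"offset":[0.002,0,-0.013],"dr":[0,0,0]},
    {"offset":[0.008,0,-0.02],"dr":[0,0,0]},
    {"offset":[0.018,0,-0.023],"dr":[0,0,0]},
    {"offset":[0.03,0,-0.023],"dr":[0,0,0]},
    {"offset":[0.044,0,-0.023],"dr":[0,0,0]},
    {"offset":[0.058,0,-0.023],"dr":[0,0,0]},
    {"offset":[0.072,0,-0.023],"dr":[0,0,0]},
    {"offset":[0.086,0,-0.023],"dr":[0,0,0]},
    {"offset":[0.1,0,-0.023],"dr":[0,0,0]},
    {"offset":[0.112,0,-0.023],"dr":[0,0,0]},
    {"offset":[0.12,0,-0.023],"dr":[0,0,0]},
    {"offset":[0.1246,0,-0.023],"dr":[0,0,0]},
    {"offset":[0.1246,0,-0.023],"dr":[0,0,0]},
    {"offset":[0.1246,0,-0.023],"dr":[0,0,0]},
    {"offset":[0.1246,0,-0.023],"dr":[0,0,0]},
  ],
)

```text
time_s: 33.05
position: [0.5281, 0.2863, 0.1274]
tcp_rot: [[0.805, 0.293, 0.517], [0.242, -0.956, 0.165], [0.542, -0.008, -0.84]]
force: [0.1, 0.3, 0.4]
opening: 0.006
grasp_force: 0.0
```

```bash
python3 -c "
from h import *
seat();print(bot.read_state()['joint_positions'].round(1));corner(1,1,.0185)"
```

```text
t 33.05 tcp in seat [0.0331 0.0404 0.0183] F seat [0.4 0.2 0.3] F [0.1 0.3 0.4] M [-0.24  0.45  0.04] ang err [ 0.57  2.85 -0.05] open 0.006 grip 0.0
[  17.8   31.6  115.6  254.5    0.  -163.5]
offset [0.027, -0.0059, 0.0012] dr [-0.57, -2.85, 0.05]
```

Call:
servo_tool(
  targets=[
    {"offset":[-0.01,0,-0.01],"dr":[0,0,0]},
    {"offset":[-0.03,0,-0.016],"dr":[0,0,0]},
    {"offset":[-0.05,0,-0.02],"dr":[0,0,0]},
    {"offset":[-0.07,0,-0.022],"dr":[0,0,0]},
    {"offset":[-0.085,0,-0.022],"dr":[0,0,0]},
    {"offset":[-0.09,0,-0.022],"dr":[0,0,0]},
    {"offset":[-0.09,0,-0.022],"dr":[0,0,0]},
    {"offset":[-0.09,0,-0.022],"dr":[0,0,0]},
  ],
)

```text
time_s: 33.72
position: [0.4438, 0.2614, 0.0969]
tcp_rot: [[0.805, 0.294, 0.516], [0.241, -0.956, 0.168], [0.543, -0.01, -0.84]]
force: [0.7, -0.3, 0.2]
opening: -0.0
grasp_force: 0.0
```

```bash
python3 -c "
from h import *
seat();print(bot.read_state()['joint_positions'].round(1));corner(-1,-1,.065);corner(1,-1,.04)"
```

```text
t 33.7167 tcp in seat [-0.0583  0.0408  0.0359] F seat [ 0.6 -0.5 -0.1] F [ 0.7 -0.3  0.2] M [-0.18  0.45 -0.07] ang err [ 0.7   2.87 -0.01] open -0.0 grip 0.0
[ 18.1  34.1 128.6 180.2  15.5 -89. ]
offset [-0.0041, 0.0881, -0.0304] dr [-0.7, -2.87, 0.01]
offset [0.1184, 0.0885, 0.0007] dr [-0.7, -2.87, 0.01]
```

Call:
servo_tool(
  targets=[
    {"offset":[-0.007,0.004,-0.005],"dr":[-0.3,-1,0]},
    {"offset":[-0.008,0.012,-0.01],"dr":[-0.7,-2.87,0]},
    {"offset":[-0.008,0.025,-0.012],"dr":[-0.7,-2.87,0]},
    {"offset":[-0.008,0.04,-0.012],"dr":[-0.7,-2.87,0]},
    {"offset":[-0.008,0.055,-0.012],"dr":[-0.7,-2.87,0]},
    {"offset":[-0.007,0.07,-0.012],"dr":[-0.7,-2.87,0]},
    {"offset":[-0.003,0.082,-0.012],"dr":[-0.7,-2.87,0]},
    {"offset":[0.004,0.0885,-0.01],"dr":[-0.7,-2.87,0]},
    {"offset":[0.016,0.0885,-0.008],"dr":[-0.7,-2.87,0]},
    {"offset":[0.03,0.0885,-0.007],"dr":[-0.7,-2.87,0]},
    {"offset":[0.044,0.0885,-0.006],"dr":[-0.7,-2.87,0]},
    {"offset":[0.057,0.0885,-0.004],"dr":[-0.7,-2.87,0]},
    {"offset":[0.07,0.0885,-0.003],"dr":[-0.7,-2.87,0]},
    {"offset":[0.083,0.0885,-0.002],"dr":[-0.7,-2.87,0]},
    {"offset":[0.096,0.0885,-0.001],"dr":[-0.7,-2.87,0]},
    {"offset":[0.107,0.0885,0],"dr":[-0.7,-2.87,0]},
    {"offset":[0.114,0.0885,0],"dr":[-0.7,-2.87,0]},
    {"offset":[0.118,0.0885,0.001],"dr":[-0.7,-2.87,0]},
    {"offset":[0.1184,0.0885,0.001],"dr":[-0.7,-2.87,0]},
    {"offset":[0.1184,0.0885,0.001],"dr":[-0.7,-2.87,0]},
  ],
)

```text
time_s: 35.38
position: [0.5665, 0.2055, 0.1604]
tcp_rot: [[0.827, 0.288, 0.482], [0.249, -0.958, 0.144], [0.504, 0.001, -0.864]]
force: [-0.4, -0.1, -1.3]
opening: 0.009
grasp_force: 0.0
```

```bash
python3 -c "
from h import *
seat();print(bot.read_state()['joint_positions'].round(1));corner(1,-1,.0185)"
```

```text
t 35.3833 tcp in seat [ 0.0613 -0.0481  0.0402] F seat [-1.1  0.  -0.9] F [-0.4 -0.1 -1.3] M [-0.21  0.43 -0.01] ang err [-0.03  0.24 -0.03] open 0.009 grip 0.0
[  6.8  27.2 112.5  25.7  11.5  56.1]
offset [-0.0013, -0.0004, 0.0217] dr [0.03, -0.24, 0.03]
```

Call:
servo_tool(
  targets=[
    {"offset":[-0.001,0,0.005],"dr":[0,-0.24,0]},
    {"offset":[-0.001,0,0.011],"dr":[0,-0.24,0]},
    {"offset":[-0.001,0,0.016],"dr":[0,-0.24,0]},
    {"offset":[-0.001,0,0.0185],"dr":[0,-0.24,0]},
    {"offset":[-0.001,0,0.02],"dr":[0,-0.24,0]},
    {"offset":[-0.001,0,0.021],"dr":[0,-0.24,0]},
    {"offset":[-0.001,0,0.0218],"dr":[0,-0.24,0]},
    {"offset":[-0.001,0,0.0226],"dr":[0,-0.24,0]},
    {"offset":[-0.001,0,0.0232],"dr":[0,-0.24,0]},
    {"offset":[-0.001,0,0.0232],"dr":[0,-0.24,0]},
  ],
)

```text
time_s: 36.22
position: [0.574, 0.2085, 0.1382]
tcp_rot: [[0.832, 0.288, 0.474], [0.249, -0.958, 0.144], [0.496, -0.001, -0.869]]
force: [-6.1, -3.1, 4.7]
opening: 0.005
grasp_force: 3.4
```

```bash
python3 -c "
from h import *
seat()"
```

```text
t 36.2167 tcp in seat [ 0.0572 -0.0473  0.0169] F seat [-3.4 -1.2  7.4] F [-6.1 -3.1  4.7] M [-0.48  0.74 -0.07] ang err [ 0.07 -0.29  0.01] open 0.005 grip 3.4
```

Call:
servo_tool(
  targets=[
    {"offset":[0.001,0,0.0004],"dr":[0,0,0]},
    {"offset":[0.001,0,0.0008],"dr":[0,0,0]},
    {"offset":[0.001,0,0.0012],"dr":[0,0,0]},
    {"offset":[0.001,0,0.0014],"dr":[0,0,0]},
    {"offset":[0.001,0,0.0016],"dr":[0,0,0]},
    {"offset":[0.001,0,0.0018],"dr":[0,0,0]},
    {"offset":[0.001,0,0.0019],"dr":[0,0,0]},
    {"offset":[0.001,0,0.002],"dr":[0,0,0]},
    {"offset":[0.001,0,0.0021],"dr":[0,0,0]},
    {"offset":[0.001,0,0.0022],"dr":[0,0,0]},
    {"offset":[0.001,0,0.0023],"dr":[0,0,0]},
    {"offset":[0.001,0,0.0024],"dr":[0,0,0]},
    {"offset":[0.001,0,0.0025],"dr":[0,0,0]},
    {"offset":[0.001,0,0.0026],"dr":[0,0,0]},
    {"offset":[0.001,0,0.0027],"dr":[0,0,0]},
    {"offset":[0.001,0,0.0028],"dr":[0,0,0]},
    {"offset":[0.001,0,0.0029],"dr":[0,0,0]},
    {"offset":[0.001,0,0.003],"dr":[0,0,0]},
    {"offset":[0.001,0,0.0031],"dr":[0,0,0]},
    {"offset":[0.001,0,0.0032],"dr":[0,0,0]},
  ],
)

```text
time_s: 37.88
position: [0.5754, 0.2088, 0.1359]
tcp_rot: [[0.832, 0.288, 0.473], [0.25, -0.958, 0.143], [0.495, -0.001, -0.869]]
force: [-7.1, -4.8, 8.1]
opening: 0.009
grasp_force: 5.7
```

```bash
python3 -c "
from h import *
seat()"
```

```text
t 37.8833 tcp in seat [ 0.0573 -0.0475  0.0141] F seat [-3.1 -2.6 11.2] F [-7.1 -4.8  8.1] M [-0.82  0.97 -0.22] ang err [ 0.07 -0.35  0.01] open 0.009 grip 5.7
```

Call:
servo_tool(
  targets=[
    {"offset":[0,0,0.0001],"dr":[0,0,0]},
    {"offset":[0,0,0.0002],"dr":[0,0,0]},
    {"offset":[0,0,0.0003],"dr":[0,0,0]},
    {"offset":[0,0,0.0004],"dr":[0,0,0]},
    {"offset":[0,0,0.0005],"dr":[0,0,0]},
    {"offset":[0,0,0.0006],"dr":[0,0,0]},
    {"offset":[0,0,0.0007],"dr":[0,0,0]},
    {"offset":[0,0,0.0008],"dr":[0,0,0]},
  ],
)

```text
time_s: 38.55
position: [0.5758, 0.2088, 0.1353]
tcp_rot: [[0.832, 0.288, 0.474], [0.25, -0.958, 0.143], [0.495, -0.001, -0.869]]
force: [-8.3, -5.8, 9.3]
opening: 0.006
grasp_force: 6.8
```

```bash
python3 -c "
from h import *
seat()"
```

```text
t 38.55 tcp in seat [ 0.0573 -0.0476  0.0134] F seat [-3.7 -3.2 12.8] F [-8.3 -5.8  9.3] M [-0.82  1.01 -0.35] ang err [ 0.06 -0.34  0.  ] open 0.006 grip 6.8
```

Call:
servo_tool(
  targets=[
    {"offset":[0,0,0.0002],"dr":[0,0,0]},
    {"offset":[0,0,0.0004],"dr":[0,0,0]},
    {"offset":[0,0,0.0006],"dr":[0,0,0]},
    {"offset":[0,0,0.0008],"dr":[0,0,0]},
    {"offset":[0,0,0.001],"dr":[0,0,0]},
    {"offset":[0,0,0.0012],"dr":[0,0,0]},
    {"offset":[0,0,0.0014],"dr":[0,0,0]},
    {"offset":[0,0,0.0016],"dr":[0,0,0]},
  ],
)

```text
time_s: 39.22
position: [0.5759, 0.2089, 0.135]
tcp_rot: [[0.832, 0.288, 0.475], [0.25, -0.958, 0.143], [0.496, -0.001, -0.868]]
force: [-16.2, -10.4, 20.9]
opening: 0.008
grasp_force: 13.2
```

```bash
python3 -c "
from h import *
seat()"
```

```text
t 39.2167 tcp in seat [ 0.0573 -0.0475  0.0131] F seat [-5.5 -5.3 27.4] F [-16.2 -10.4  20.9] M [-0.98  1.03 -0.27] ang err [ 0.05 -0.28 -0.01] open 0.008 grip 13.2
```

Call:
servo_tool(
  targets=[
    {"offset":[0,0,0.0001],"dr":[0,0,0]},
    {"offset":[0,0,0.0002],"dr":[0,0,0]},
    {"offset":[0,0,0.0003],"dr":[0,0,0]},
    {"offset":[0,0,0.0004],"dr":[0,0,0]},
    {"offset":[0,0,0.0006],"dr":[0,0,0]},
    {"offset":[0,0,0.0008],"dr":[0,0,0]},
  ],
)

```text
time_s: 39.72
position: [0.5761, 0.2091, 0.1347]
tcp_rot: [[0.832, 0.288, 0.475], [0.25, -0.958, 0.144], [0.496, -0.001, -0.868]]
force: [-16.4, -9.3, 23.2]
opening: 0.003
grasp_force: 14.7
```

```bash
python3 -c "
from h import *
seat()"
```

```text
t 39.7167 tcp in seat [ 0.0573 -0.0474  0.0127] F seat [-4.3 -4.2 29.3] F [-16.4  -9.3  23.2] M [-0.89  1.13 -0.29] ang err [ 0.06 -0.27 -0.01] open 0.003 grip 14.7
```

Call:
servo_tool(
  targets=[
    {"offset":[0,0,0.0002],"dr":[0,0,0]},
    {"offset":[0,0,0.0004],"dr":[0,0,0]},
    {"offset":[0,0,0.0006],"dr":[0,0,0]},
    {"offset":[0,0,0.0006],"dr":[0,0,0]},
    {"offset":[0,0,0.0006],"dr":[0,0,0]},
    {"offset":[0,0,0.0006],"dr":[0,0,0]},
  ],
)

```text
time_s: 40.22
position: [0.5762, 0.2092, 0.1344]
tcp_rot: [[0.832, 0.288, 0.475], [0.25, -0.958, 0.144], [0.496, -0.001, -0.868]]
force: [-17.0, -9.8, 25.1]
opening: 0.005
grasp_force: 15.4
```

```bash
python3 -c "
from h import *
seat()"
```

```text
t 40.2167 tcp in seat [ 0.0574 -0.0472  0.0124] F seat [-4.  -4.5 31.3] F [-17.   -9.8  25.1] M [-0.95  1.18 -0.3 ] ang err [ 0.07 -0.26 -0.01] open 0.005 grip 15.4
```

Call:
servo_tool(
  targets=[
    {"offset":[0,0,-0.006],"dr":[0,0,0]},
    {"offset":[0.003,0,-0.014],"dr":[0,0,0]},
    {"offset":[0.004,-0.004,-0.022],"dr":[0,0,0]},
    {"offset":[0.004,-0.012,-0.025],"dr":[0,0.2,0]},
    {"offset":[0.004,-0.024,-0.025],"dr":[0,0.2,0]},
    {"offset":[0.004,-0.036,-0.025],"dr":[0,0.2,0]},
    {"offset":[0.004,-0.048,-0.025],"dr":[0,0.2,0]},
    {"offset":[0.004,-0.06,-0.025],"dr":[0,0.2,0]},
    {"offset":[0.004,-0.072,-0.025],"dr":[0,0.2,0]},
    {"offset":[0.004,-0.083,-0.022],"dr":[0,0.2,0]},
    {"offset":[0.003,-0.091,-0.018],"dr":[0,0.2,0]},
    {"offset":[0.002,-0.094,-0.014],"dr":[0,0.2,0]},
    {"offset":[0.002,-0.094,-0.013],"dr":[0,0.2,0]},
    {"offset":[0.002,-0.094,-0.013],"dr":[0,0.2,0]},
  ],
)

```text
time_s: 41.38
position: [0.5478, 0.2989, 0.1448]
tcp_rot: [[0.83, 0.288, 0.478], [0.249, -0.958, 0.145], [0.5, -0.001, -0.866]]
force: [0.2, 0.4, 0.5]
opening: 0.0
grasp_force: 0.0
```

```bash
python3 -c "
from h import *
seat();print(bot.read_state()['joint_positions'].round(1));corner(1,1,.0175)"
```

```text
t 41.3833 tcp in seat [0.0612 0.0468 0.0221] F seat [0.5 0.3 0.3] F [0.2 0.4 0.5] M [-0.15  0.43 -0.01] ang err [ 0.07 -0.03 -0.02] open 0.0 grip 0.0
[ 18.9  30.3 109.5  -5.7  10.4  97.5]
offset [-0.0011, 0.0005, 0.0046] dr [-0.07, 0.03, 0.02]
```

Call:
servo_tool(
  targets=[
    {"offset":[0,0,0.0015],"dr":[0,0,0]},
    {"offset":[0,0,0.003],"dr":[0,0,0]},
    {"offset":[0,0,0.004],"dr":[0,0,0]},
    {"offset":[0,0,0.0048],"dr":[0,0,0]},
    {"offset":[0,0,0.0056],"dr":[0,0,0]},
    {"offset":[0,0,0.0062],"dr":[0,0,0]},
    {"offset":[0,0,0.0062],"dr":[0,0,0]},
  ],
)

```text
time_s: 41.97
position: [0.5508, 0.2994, 0.1396]
tcp_rot: [[0.83, 0.287, 0.478], [0.249, -0.958, 0.144], [0.5, -0.001, -0.866]]
force: [-0.5, -0.6, 0.4]
opening: 0.004
grasp_force: 0.0
```

```bash
python3 -c "
from h import *
seat()"
```

```text
t 41.9667 tcp in seat [0.0613 0.0464 0.0161] F seat [-0.4 -0.5  0.6] F [-0.5 -0.6  0.4] M [-0.22  0.46  0.03] ang err [ 0.04 -0.02  0.02] open 0.004 grip 0.0
```

Call:
servo_tool(
  targets=[
    {"offset":[0,0,0.0004],"dr":[0,0,0]},
    {"offset":[0,0,0.0008],"dr":[0,0,0]},
    {"offset":[0,0,0.0012],"dr":[0,0,0]},
    {"offset":[0,0,0.0014],"dr":[0,0,0]},
    {"offset":[0,0,0.0016],"dr":[0,0,0]},
    {"offset":[0,0,0.0018],"dr":[0,0,0]},
  ],
)

```text
time_s: 42.47
position: [0.5515, 0.2998, 0.1383]
tcp_rot: [[0.83, 0.288, 0.479], [0.249, -0.958, 0.145], [0.5, -0.001, -0.866]]
force: [-2.4, -0.6, 3.2]
opening: 0.007
grasp_force: 1.6
```

```bash
python3 -c "
from h import *
seat()"
```

```text
t 42.4667 tcp in seat [0.0613 0.0465 0.0146] F seat [-0.5  0.1  4. ] F [-2.4 -0.6  3.2] M [-0.17  0.48 -0.02] ang err [0.05 0.   0.  ] open 0.007 grip 1.6
```

Call:
servo_tool(
  targets=[
    {"offset":[0,0,0.0004],"dr":[0,0,0]},
    {"offset":[0,0,0.0008],"dr":[0,0,0]},
    {"offset":[0,0,0.0012],"dr":[0,0,0]},
    {"offset":[0,0,0.0014],"dr":[0,0,0]},
    {"offset":[0,0,0.0016],"dr":[0,0,0]},
    {"offset":[0,0,0.0018],"dr":[0,0,0]},
    {"offset":[0,0,0.0019],"dr":[0,0,0]},
    {"offset":[0,0,0.002],"dr":[0,0,0]},
    {"offset":[0,0,0.0021],"dr":[0,0,0]},
    {"offset":[0,0,0.0022],"dr":[0,0,0]},
    {"offset":[0,0,0.0023],"dr":[0,0,0]},
    {"offset":[0,0,0.0024],"dr":[0,0,0]},
    {"offset":[0,0,0.0025],"dr":[0,0,0]},
    {"offset":[0,0,0.0026],"dr":[0,0,0]},
    {"offset":[0,0,0.0027],"dr":[0,0,0]},
    {"offset":[0,0,0.0028],"dr":[0,0,0]},
  ],
)

```text
time_s: 43.8
position: [0.5524, 0.3001, 0.1367]
tcp_rot: [[0.829, 0.288, 0.479], [0.249, -0.958, 0.145], [0.5, -0.001, -0.866]]
force: [-6.1, -2.4, 10.8]
opening: 0.002
grasp_force: 6.1
```

```bash
python3 -c "
from h import *
seat()"
```

```text
t 43.8 tcp in seat [0.0614 0.0466 0.0127] F seat [-0.3 -0.5 12.6] F [-6.1 -2.4 10.8] M [-0.31  0.55 -0.07] ang err [ 0.05  0.03 -0.  ] open 0.002 grip 6.1
```

Call:
servo_tool(
  targets=[
    {"offset":[0,0,0.0002],"dr":[0,0,0]},
    {"offset":[0,0,0.0004],"dr":[0,0,0]},
    {"offset":[0,0,0.0006],"dr":[0,0,0]},
    {"offset":[0,0,0.0008],"dr":[0,0,0]},
    {"offset":[0,0,0.001],"dr":[0,0,0]},
    {"offset":[0,0,0.001],"dr":[0,0,0]},
  ],
)

```text
time_s: 44.3
position: [0.5524, 0.3001, 0.1367]
tcp_rot: [[0.829, 0.288, 0.48], [0.249, -0.958, 0.145], [0.501, -0.001, -0.865]]
force: [-8.5, -4.2, 15.4]
opening: 0.006
grasp_force: 9.6
```

```bash
python3 -c "
from h import *
seat()"
```

```text
t 44.3 tcp in seat [0.0614 0.0466 0.0127] F seat [-0.4 -1.6 18. ] F [-8.5 -4.2 15.4] M [-0.45  0.56 -0.14] ang err [ 0.05  0.06 -0.01] open 0.006 grip 9.6
```

Call:
servo_tool(
  targets=[
    {"offset":[0,0,0.0003],"dr":[0,0,0]},
    {"offset":[0,0,0.0006],"dr":[0,0,0]},
    {"offset":[0,0,0.0008],"dr":[0,0,0]},
    {"offset":[0,0,0.0008],"dr":[0,0,0]},
  ],
)

```text
time_s: 44.63
position: [0.5525, 0.3001, 0.1366]
tcp_rot: [[0.829, 0.288, 0.48], [0.249, -0.958, 0.145], [0.501, -0.001, -0.865]]
force: [-12.6, -5.1, 21.5]
opening: 0.005
grasp_force: 12.8
```

```bash
python3 -c "
from h import *
seat()"
```

```text
t 44.6333 tcp in seat [0.0614 0.0466 0.0126] F seat [-1.  -1.2 25.4] F [-12.6  -5.1  21.5] M [-0.5   0.63 -0.13] ang err [ 0.05  0.08 -0.02] open 0.005 grip 12.8
```

Call:
servo_tool(
  targets=[
    {"offset":[0,0,-0.006],"dr":[0,0,0]},
    {"offset":[0,0,-0.014],"dr":[0,0,0]},
    {"offset":[0,0.006,-0.018],"dr":[0,0,0]},
    {"offset":[0,0.016,-0.02],"dr":[0,0,0]},
    {"offset":[0,0.03,-0.02],"dr":[0,0,0]},
    {"offset":[0,0.044,-0.02],"dr":[0,0,0]},
    {"offset":[0,0.058,-0.02],"dr":[0,0,0]},
    {"offset":[0,0.072,-0.02],"dr":[0,0,0]},
    {"offset":[0,0.084,-0.018],"dr":[0,0,0]},
    {"offset":[0,0.092,-0.014],"dr":[0,0,0]},
    {"offset":[0,0.094,-0.01],"dr":[0,0,0]},
    {"offset":[0,0.094,-0.008],"dr":[0,0,0]},
    {"offset":[0,0.094,-0.008],"dr":[0,0,0]},
  ],
)

```text
time_s: 45.72
position: [0.577, 0.2091, 0.1406]
tcp_rot: [[0.83, 0.287, 0.478], [0.248, -0.958, 0.144], [0.499, -0.001, -0.866]]
force: [0.0, -0.2, 0.0]
opening: 0.002
grasp_force: 0.0
```

```bash
python3 -c "
from h import *
seat();corner(1,-1,.0125)"
```

```text
t 45.7167 tcp in seat [ 0.0611 -0.0476  0.0174] F seat [-0.  -0.2  0. ] F [ 0.  -0.2  0. ] M [-0.14  0.41  0.01] ang err [ 0.05 -0.05  0.03] open 0.002 grip 0.0
offset [-0.001, 0.0001, 0.0049] dr [-0.05, 0.05, -0.03]
```

Call:
servo_tool(
  targets=[
    {"offset":[0,0,0.0015],"dr":[0,0,0]},
    {"offset":[0,0,0.003],"dr":[0,0,0]},
    {"offset":[0,0,0.004],"dr":[0,0,0]},
    {"offset":[0,0,0.0048],"dr":[0,0,0]},
    {"offset":[0,0,0.0054],"dr":[0,0,0]},
    {"offset":[0,0,0.006],"dr":[0,0,0]},
    {"offset":[0,0,0.006],"dr":[0,0,0]},
    {"offset":[0,0,0.006],"dr":[0,0,0]},
  ],
)

```text
time_s: 46.38
position: [0.5794, 0.2103, 0.1364]
tcp_rot: [[0.829, 0.288, 0.479], [0.249, -0.958, 0.145], [0.5, -0.001, -0.866]]
force: [-3.3, -0.3, 4.9]
opening: 0.004
grasp_force: 3.1
```

```bash
python3 -c "
from h import *
seat()"
```

```text
t 46.3833 tcp in seat [ 0.0613 -0.0472  0.0124] F seat [-0.4  0.7  5.9] F [-3.3 -0.3  4.9] M [-0.1   0.47 -0.01] ang err [ 0.07  0.02 -0.01] open 0.004 grip 3.1
```

Call:
servo_tool(
  targets=[
    {"offset":[0,0,0.0004],"dr":[0,0,0]},
    {"offset":[0,0,0.0008],"dr":[0,0,0]},
    {"offset":[0,0,0.0012],"dr":[0,0,0]},
    {"offset":[0,0,0.0012],"dr":[0,0,0]},
    {"offset":[0,0,0.0012],"dr":[0,0,0]},
  ],
)

```text
time_s: 46.8
position: [0.5795, 0.2103, 0.1363]
tcp_rot: [[0.829, 0.288, 0.479], [0.249, -0.958, 0.145], [0.501, -0.001, -0.865]]
force: [-8.1, -3.5, 13.6]
opening: 0.006
grasp_force: 8.0
```

```bash
python3 -c "
from h import *
seat()"
```

```text
t 46.8 tcp in seat [ 0.0613 -0.0471  0.0123] F seat [-0.8 -1.  16.2] F [-8.1 -3.5 13.6] M [-0.3   0.64 -0.02] ang err [ 0.06  0.06 -0.02] open 0.006 grip 8.0
```

Call:
servo_tool(
  targets=[
    {"offset":[0,0,0.0005],"dr":[0,0,0]},
    {"offset":[0,0,0.0008],"dr":[0,0,0]},
    {"offset":[0,0,0.0008],"dr":[0,0,0]},
    {"offset":[0,0,-0.008],"dr":[0,0,0]},
    {"offset":[0,0,-0.018],"dr":[0,0,0]},
    {"offset":[-0.008,0,-0.026],"dr":[0,0,0]},
    {"offset":[-0.02,0,-0.029],"dr":[0,0,0]},
    {"offset":[-0.034,0,-0.029],"dr":[0,0,0]},
    {"offset":[-0.048,0,-0.029],"dr":[0,0,0]},
    {"offset":[-0.062,0,-0.029],"dr":[0,0,0]},
    {"offset":[-0.076,0,-0.029],"dr":[0,0,0]},
    {"offset":[-0.09,0,-0.029],"dr":[0,0,0]},
    {"offset":[-0.104,0,-0.029],"dr":[0,0,0]},
    {"offset":[-0.115,0,-0.025],"dr":[0,0,0]},
    {"offset":[-0.122,0,-0.02],"dr":[0,0,0]},
    {"offset":[-0.125,0,-0.014],"dr":[0,0,0]},
    {"offset":[-0.125,0,-0.009],"dr":[0,0,0]},
    {"offset":[-0.125,0,-0.009],"dr":[0,0,0]},
    {"offset":[-0.125,0,-0.009],"dr":[0,0,0]},
  ],
)

```text
time_s: 48.38
position: [0.4723, 0.1773, 0.0797]
tcp_rot: [[0.83, 0.287, 0.479], [0.249, -0.958, 0.143], [0.5, 0.001, -0.866]]
force: [0.6, -0.2, 0.0]
opening: 0.001
grasp_force: 0.0
```

```bash
python3 -c "
from h import *
seat();print(bot.read_state()['joint_positions'].round(1));corner(-1,-1,.0138)"
```

```text
t 48.3833 tcp in seat [-0.0642 -0.0479  0.0194] F seat [ 0.5 -0.4 -0.2] F [ 0.6 -0.2  0. ] M [-0.15  0.44  0.01] ang err [-0.05 -0.03 -0.01] open 0.001 grip 0.0
[  3.9  35.6 129.3 155.9  15.5 -77.8]
offset [0.0003, -0.0002, 0.0056] dr [0.05, 0.03, 0.01]
```

Call:
servo_tool(
  targets=[
    {"offset":[0,0,0.002],"dr":[0,0,0]},
    {"offset":[0,0,0.0035],"dr":[0,0,0]},
    {"offset":[0,0,0.0048],"dr":[0,0,0]},
    {"offset":[0,0,0.0056],"dr":[0,0,0]},
    {"offset":[0,0,0.0062],"dr":[0,0,0]},
    {"offset":[0,0,0.0068],"dr":[0,0,0]},
    {"offset":[0,0,0.0068],"dr":[0,0,0]},
    {"offset":[0,0,0.0068],"dr":[0,0,0]},
  ],
)

```text
time_s: 49.05
position: [0.4758, 0.1789, 0.0744]
tcp_rot: [[0.829, 0.288, 0.479], [0.249, -0.958, 0.145], [0.5, -0.001, -0.866]]
force: [1.4, 0.4, -0.1]
opening: 0.004
grasp_force: 0.0
```

```bash
python3 -c "
from h import *
seat()"
```

```text
t 49.05 tcp in seat [-0.0635 -0.0474  0.0129] F seat [ 1.2  0.  -0.8] F [ 1.4  0.4 -0.1] M [-0.19  0.44  0.02] ang err [ 0.05  0.01 -0.  ] open 0.004 grip 0.0
```

Call:
servo_tool(
  targets=[
    {"offset":[0,0,0.0004],"dr":[0,0,0]},
    {"offset":[0,0,0.0008],"dr":[0,0,0]},
    {"offset":[0,0,0.0012],"dr":[0,0,0]},
    {"offset":[0,0,0.0012],"dr":[0,0,0]},
    {"offset":[0,0,0.0012],"dr":[0,0,0]},
  ],
)

```text
time_s: 49.47
position: [0.476, 0.179, 0.0739]
tcp_rot: [[0.829, 0.287, 0.48], [0.248, -0.958, 0.145], [0.501, -0.001, -0.866]]
force: [-2.6, -2.4, 8.1]
opening: 0.004
grasp_force: 4.2
```

```bash
python3 -c "
from h import *
seat()"
```

```text
t 49.4667 tcp in seat [-0.0636 -0.0474  0.0124] F seat [ 1.3 -1.6  8.6] F [-2.6 -2.4  8.1] M [-0.2   0.21 -0.06] ang err [0.05 0.06 0.04] open 0.004 grip 4.2
```

Call:
servo_tool(
  targets=[
    {"offset":[0,0,0.0004],"dr":[0,0,0]},
    {"offset":[0,0,0.0008],"dr":[0,0,0]},
    {"offset":[0,0,0.001],"dr":[0,0,0]},
    {"offset":[0,0,0.0012],"dr":[0,0,0]},
    {"offset":[0,0,0.0014],"dr":[0,0,0]},
    {"offset":[0,0,0.0014],"dr":[0,0,0]},
  ],
)

```text
time_s: 49.97
position: [0.476, 0.179, 0.0738]
tcp_rot: [[0.829, 0.286, 0.481], [0.247, -0.958, 0.145], [0.502, -0.001, -0.865]]
force: [-6.7, -4.9, 19.9]
opening: 0.006
grasp_force: 10.7
```

```bash
python3 -c "
from h import *
seat()"
```

```text
t 49.9667 tcp in seat [-0.0636 -0.0474  0.0122] F seat [ 3.2 -2.8 21.1] F [-6.7 -4.9 19.9] M [-0.44 -0.11 -0.27] ang err [0.03 0.13 0.08] open 0.006 grip 10.7
```

Call:
servo_tool(
  targets=[
    {"offset":[0,0,0.0003],"dr":[0,0,0]},
    {"offset":[0,0,0.0006],"dr":[0,0,0]},
    {"offset":[0,0,0.0008],"dr":[0,0,0]},
    {"offset":[0,0,0.0008],"dr":[0,0,0]},
  ],
)

```text
time_s: 50.3
position: [0.476, 0.179, 0.0737]
tcp_rot: [[0.829, 0.286, 0.481], [0.247, -0.958, 0.145], [0.503, -0.001, -0.865]]
force: [-10.0, -6.6, 26.5]
opening: 0.003
grasp_force: 14.5
```

```bash
python3 -c "
from h import *
seat()"
```

```text
t 50.3 tcp in seat [-0.0637 -0.0474  0.0122] F seat [ 3.3 -3.4 28.6] F [-10.   -6.6  26.5] M [-0.59 -0.31 -0.28] ang err [0.03 0.17 0.11] open 0.003 grip 14.5
```

Call:
servo_tool(
  targets=[
    {"offset":[0,0,-0.006],"dr":[0,0,0]},
    {"offset":[-0.002,0,-0.014],"dr":[0,0,0]},
    {"offset":[-0.003,-0.006,-0.02],"dr":[0,0,0]},
    {"offset":[-0.003,-0.018,-0.02],"dr":[0,0,0]},
    {"offset":[-0.003,-0.032,-0.02],"dr":[0,0,0]},
    {"offset":[-0.003,-0.046,-0.02],"dr":[0,0,0]},
    {"offset":[-0.003,-0.06,-0.02],"dr":[0,0,0]},
    {"offset":[-0.003,-0.074,-0.02],"dr":[0,0,0]},
    {"offset":[-0.001,-0.086,-0.018],"dr":[0,0,0]},
    {"offset":[0,-0.093,-0.014],"dr":[0,0,0]},
    {"offset":[0,-0.094,-0.009],"dr":[0,0,0]},
    {"offset":[0,-0.094,-0.006],"dr":[0,0,0]},
    {"offset":[0,-0.094,-0.005],"dr":[0,0,0]},
    {"offset":[0,-0.094,-0.004],"dr":[0,0,0]},
    {"offset":[0,-0.094,-0.004],"dr":[0,0,0]},
  ],
)

```text
time_s: 51.55
position: [0.4483, 0.2682, 0.0744]
tcp_rot: [[0.83, 0.287, 0.478], [0.248, -0.958, 0.144], [0.499, -0.001, -0.867]]
force: [0.5, -0.0, 0.7]
opening: 0.006
grasp_force: 0.0
```

```bash
python3 -c "
from h import *
seat()"
```

```text
t 51.55 tcp in seat [-0.0641  0.046   0.0132] F seat [ 0.7 -0.1  0.4] F [ 0.5 -0.   0.7] M [-0.17  0.47 -0.03] ang err [ 0.02 -0.06  0.05] open 0.006 grip 0.0
```

Call:
servo_tool(
  targets=[
    {"offset":[0,0,0.0005],"dr":[0,0,0]},
    {"offset":[0,0,0.001],"dr":[0,0,0]},
    {"offset":[0,0,0.0015],"dr":[0,0,0]},
    {"offset":[0,0,0.002],"dr":[0,0,0]},
    {"offset":[0,0,0.0025],"dr":[0,0,0]},
    {"offset":[0,0,0.0028],"dr":[0,0,0]},
    {"offset":[0,0,0.0028],"dr":[0,0,0]},
  ],
)

```text
time_s: 52.13
position: [0.4486, 0.2684, 0.074]
tcp_rot: [[0.829, 0.287, 0.48], [0.248, -0.958, 0.144], [0.501, -0.001, -0.865]]
force: [-7.4, -3.9, 16.5]
opening: 0.004
grasp_force: 9.4
```

```bash
python3 -c "
from h import *
seat()"
```

```text
t 52.1333 tcp in seat [-0.064   0.0461  0.0127] F seat [ 1.2 -1.7 18.4] F [-7.4 -3.9 16.5] M [-0.46  0.05 -0.29] ang err [0.02 0.09 0.06] open 0.004 grip 9.4
```

Call:
servo_tool(
  targets=[
    {"offset":[0,0,0.0003],"dr":[0,0,0]},
    {"offset":[0,0,0.0006],"dr":[0,0,0]},
    {"offset":[0,0,0.0009],"dr":[0,0,0]},
    {"offset":[0,0,0.001],"dr":[0,0,0]},
    {"offset":[0,0,0.001],"dr":[0,0,0]},
  ],
)

```text
time_s: 52.55
position: [0.4486, 0.2684, 0.0739]
tcp_rot: [[0.829, 0.287, 0.481], [0.247, -0.958, 0.145], [0.502, -0.001, -0.865]]
force: [-12.2, -6.8, 23.7]
opening: 0.007
grasp_force: 13.7
```

```bash
python3 -c "
from h import *
seat()"
```

```text
t 52.55 tcp in seat [-0.064   0.0461  0.0126] F seat [ 0.1 -3.  27.3] F [-12.2  -6.8  23.7] M [-0.55 -0.1  -0.23] ang err [0.02 0.15 0.06] open 0.007 grip 13.7
```

Call:
servo_tool(
  targets=[
    {"offset":[0,0,-0.006],"dr":[0,0,0]},
    {"offset":[0,0,-0.014],"dr":[0,0,0]},
    {"offset":[-0.01,0,-0.03],"dr":[0,0,0]},
    {"offset":[-0.025,0,-0.05],"dr":[0,0,0]},
    {"offset":[-0.04,0,-0.07],"dr":[0,0,0]},
    {"offset":[-0.05,0,-0.09],"dr":[0,0,0]},
    {"offset":[-0.05,0,-0.1],"dr":[0,0,0]},
    {"offset":[-0.05,0,-0.1],"dr":[0,0,0]},
    {"offset":[-0.05,0,-0.1],"dr":[0,0,0]},
  ],
)

```text
time_s: 53.3
position: [0.3615, 0.2427, 0.1338]
tcp_rot: [[0.828, 0.288, 0.481], [0.248, -0.958, 0.145], [0.502, -0.001, -0.865]]
force: [0.2, 0.1, -0.0]
opening: 0.004
grasp_force: 0.0
```

```bash
python3 - <<'E'
from h import *
from crop import *
seat(); print(bot.read_state()["joint_positions"].round(1))
S=viewer.capture("scene");T=viewer.capture("top")
cv2.imwrite("pics/end.png",np.hstack([panel(T["color"],140,126,80,100,5),panel(S["color"],272,135,80,100,5)]))
E
```

```text
t 53.3 tcp in seat [-0.1127  0.0465  0.1099] F seat [ 0.2  0.1 -0.2] F [ 0.2  0.1 -0. ] M [-0.18  0.46  0.  ] ang err [0.05 0.13 0.01] open 0.004 grip 0.0
[ 20.4  25.3 135.8 189.2  11.4 -95.8]
```

View pics/end.png

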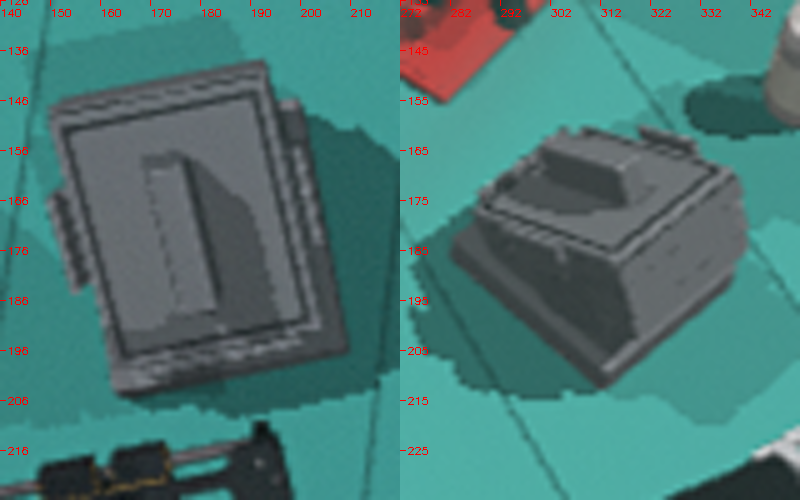

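The end picture shows the lid flat and square on the box: top panel about (190,220), scene panel about (610,195), handle centred, between lip and cheeks. The gripper is clear at the bottom left.

```bash
python3 -c "
from rig import ticket
print(ticket.hand_in())"
```

```text
the job is handed in; nothing more can be done
None
```

The lid is on the dry box, square and flat between the lip and cheeks; all four corners pressed twice to a hard stop at up to about 36 N, gripper clear, and the job was handed in at about 53 s.

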